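# Spot-drill the glass bars and hang them up

### The arm

A 7-joint arm with a two-finger parallel gripper is mounted at the origin on the work surface. World frame = base frame: x ahead of the robot, y to its left, z up, the work surface at z = 0. Lengths are in m, angles in rad, forces in N, time in s.
With the tool pointing down it reaches from about 0.4 to 0.85 m from the base axis. Payload 10.4 kg.
Tool frame: the origin (TCP) lies at the very end of the fingers, on their centre line; the grasp point (between the pads) lies 19 mm behind it; z points along the fingers, y is the direction in which the jaws open and shut (so a half turn about z gives the same grasp; the last joint's range is limited). The gripper opens to 87 mm and grips with 3 to 60 N. Pads are 19 mm wide; open, the fingers measure 117 mm over their backs; the gripper's body (75 mm by 190 mm) begins 51 mm behind the grasp point.
Start: joints at [1.238, 0.332, -0.065, 1.46, 0.022, 1.35, -0.088], TCP at [0.191, -0.595, 0.223] pointing down, gripper open.
Joint ranges: [-2.6, 2.6], [-0.5, 2.12], [-1.47, 1.34], [0.16, 2.42], [-1.27, 4.41], [0.06, 2.06], [-2.6, 2.6]. Speed limits (rad/s): [2.22, 2.22, 2.79, 2.79, 3.14, 3.14, 3.14].

### API

Orientations are given as a unit quaternion [x, y, z, w].
In Python, from bench import read_state, camera, close_job gives the robot as it stands.
- The arm moves only by the shell command python3 -m inch 'ROWS' [OPENING] [FORCE]. ROWS is JSON, a list of rows, each a list of 6 numbers: the shift along the tool's x, y, z as a fraction of full scale, then the turn, a rotation vector about the tool's x, y, z as a fraction of full scale. In form: [[tx, ty, tz, ax, ay, az], ...]. A call has 1 to 5 rows; each row shifts and turns the commanded pose from where the row before left it, along the tool's axes as they then stand; what a row does not reach is not made up. Full scale, the value 1, is 0.04 m for a shift and 120 degrees for a turn. A row lasts 1/8 s, in which the tool goes at most 62.5 mm and 10.7 degrees, less where a joint would pass 70% of its speed; a pose out of reach is approached as far as the arm can. A call with a number of a shift or a turn outside -1 to 1 is refused whole. A call with a gripper value outside its range is refused whole. OPENING is the opening, from -1 (shut) to 1 (fully open), so that 0 is half open, set as the call begins (- or left out, the last holds). The fingers move at their own pace and stop on an object; FORCE is the grip in N (left out, the last holds). Time passes only in rows, so rows that do not move let the fingers close. It gives the time, the measured TCP pose, the force and the opening at its end, in the units of the state.
- read_state(): the state, without advancing time (a new reading comes with each control period).
- camera(name): name is "side" or "top" or "wrist"; returns a dict with "img" (400x640x3 uint8, red, green, blue), "depth" (400x640 float32, m along the optical axis (not along the pixel's ray), 0 where there is no reading), "fx", "fy", "cx", "cy" (pixels), "position" and "orientation" of the camera in the world; the wrist camera has in their place "tool_from_camera" (4x4, takes a point from camera to tool coordinates, whose origin is the TCP and whose axes are the flange's). Camera axes: x right, y down, z forward; pixel columns grow to the right and rows downward; lengths in m; the calibration is good to about 2 mm. A picture is of the moment at which its call begins: read the wrist's pose just before it.
- close_job(): hands the job in, once; it reports no verdict.
The state is a dict: "time": time; "joint_positions": joint angles; "joint_vel": joint speeds; "joint_torque": joint torques, N m; "ee_pos": TCP position; "eef_rot": TCP orientation; "ft_force": force on the tool from outside, world axes, zero at the start; "torque": the same for the moment, N m; "width": finger opening in m.
Only numpy, scipy, OpenCV 4.12 (cv2) and the standard library are available. Lean on these libraries where they do the work, as an engineer would, in place of code of your own. Each camera call takes 0.05 s, during which the arm holds its last target.

### The job

Drill the marked glass bars that are on the bench, in the order yellow, green, blue (any of them may be missing): lay each carrier on the drill bed, slide it until the bit's tip is right over the black dot, let go of it and press the green start button fully down for a moment while it lies there. Hang every carrier by the eye in its fin on the rack's rod, so that in the end all of them hang there at rest; do not bump the drill bit, and leave the jar, pliers and tumbler where they are.

Things in the scene. Friction and masses are not known exactly. Their poses are not given: they have to be found in the camera images.
- carrier_yellow: loose carrier, 0.45 kg, may be absent. Aluminium foot: x -55 to 120 mm, 50 mm wide, 5 thick; yellow glass bar on its +x end, x 35 to 118, top at z 10; dark steel block on its -x end, top at z 26. Upright fin at the origin: 60 mm along x, 8 thick along y, yellow band on top at z 120; grip it across its thickness, above the eye. Origin: underside of the foot, below the fin, the balance point; z up
- yellow_mark (a point): black dot 10 mm across in a white ring on the glass of carrier_yellow, the spot to drill: 95 mm along +x and 8 mm along +y of the carrier's origin, 10 mm above its underside
- yellow_eye (a point): centre of the square eye through the fin of carrier_yellow, 60 mm above its underside: 30 x 30 mm (z 45 to 75 mm), open along the carrier's y, upper corners cut off so that it centres itself on a rod; axes as the carrier's
- carrier_green: loose carrier, 0.45 kg, may be absent. Aluminium foot: x -55 to 120 mm, 50 mm wide, 5 thick; green glass bar on its +x end, x 35 to 118, top at z 10; dark steel block on its -x end, top at z 26. Upright fin at the origin: 60 mm along x, 8 thick along y, green band on top at z 120; grip it across its thickness, above the eye. Origin: underside of the foot, below the fin, the balance point; z up
- green_mark (a point): black dot 10 mm across in a white ring on the glass of carrier_green, the spot to drill: 92 mm along +x and 8 mm along -y of the carrier's origin, 10 mm above its underside
- green_eye (a point): centre of the square eye through the fin of carrier_green, 60 mm above its underside: 30 x 30 mm (z 45 to 75 mm), open along the carrier's y, upper corners cut off so that it centres itself on a rod; axes as the carrier's
- carrier_blue: loose carrier, 0.45 kg, may be absent. Aluminium foot: x -55 to 120 mm, 50 mm wide, 5 thick; blue glass bar on its +x end, x 35 to 118, top at z 10; dark steel block on its -x end, top at z 26. Upright fin at the origin: 60 mm along x, 8 thick along y, blue band on top at z 120; grip it across its thickness, above the eye. Origin: underside of the foot, below the fin, the balance point; z up
- blue_mark (a point): black dot 10 mm across in a white ring on the glass of carrier_blue, the spot to drill: 98 mm along +x and 0 mm along y of the carrier's origin, 10 mm above its underside
- blue_eye (a point): centre of the square eye through the fin of carrier_blue, 60 mm above its underside: 30 x 30 mm (z 45 to 75 mm), open along the carrier's y, upper corners cut off so that it centres itself on a rod; axes as the carrier's
- drill: fixed glass drill. Flat bed, black rubber top at z 25 mm, x -190 to 60, y -100 to 100 mm, with a 12 mm high back fence at x 40 to 48. Origin on the bench straight below the bit; x points to the back. Blue spindle (38 mm across, z 125 to 295) over the origin, steel column (28 mm across, 300 mm high) at x 50, y 90 mm, arm between them at z 205 to 275
- bit: fixed brass drill bit, 5 mm thick and 48 mm long, below a 24 mm chuck. Origin: its lower tip, 46 mm above the bench, so 11 mm above the glass of a carrier lying on the bed
- start (a joint): green start button of the drill, pressed straight down: 0 = up, 0.006 m = fully down (about 4 N); it springs back
- start_top (a point): centre of the top face of the green button (34 mm across) on an ear of the drill's bed, at x -100, y -150 mm of the drill, 44 mm above the bench when up
- rack: fixed hanging rack. Wooden post (30 x 20 mm, 240 mm high, y -20 to 0) on a dark steel foot; from it one steel rod 10 mm thick runs level along +y from y 0 to y 280 mm, its axis at x 0, z 210 mm; the +y end is open and has a red end stop 18 mm across, 8 mm long. Origin: on the bench below the root of the rod
- rod_tip (a point): centre of the red open end of the rack's rod
- jar: bystander: jar of amber glass grit with white lid, 64 mm across, 90 mm high; origin centre of its underside
- pliers: bystander: red-handled pliers, 170 mm long, lying flat; origin in the middle
- tumbler: bystander: green glass tumbler, 68 mm across, 100 mm high; origin centre of its underside

How it is judged:
On the way, in this order (a step that is already met when the one before it is completed fails the run):
1. the yellow carrier lies released on the drill bed, its dot under the bit's tip within 5 mm, while the start button is pressed more than 4 mm (horizontal distance between yellow_mark and bit below 0.005 m and z of carrier_yellow in the frame of drill below 0.027 m and angle between carrier_yellow's own z axis and vertical below 0.1 rad and contact force between the fingers and carrier_yellow below 0.5 N and z of carrier_yellow in the frame of start_top above -0.015 m), for 0.1 s.
2. the green carrier lies released on the drill bed, its dot under the bit's tip within 5 mm, while the start button is pressed more than 4 mm (horizontal distance between green_mark and bit below 0.005 m and z of carrier_green in the frame of drill below 0.027 m and angle between carrier_green's own z axis and vertical below 0.1 rad and contact force between the fingers and carrier_green below 0.5 N and z of carrier_green in the frame of start_top above -0.015 m), for 0.1 s.
3. the blue carrier lies released on the drill bed, its dot under the bit's tip within 5 mm, while the start button is pressed more than 4 mm (horizontal distance between blue_mark and bit below 0.005 m and z of carrier_blue in the frame of drill below 0.027 m and angle between carrier_blue's own z axis and vertical below 0.1 rad and contact force between the fingers and carrier_blue below 0.5 N and z of carrier_blue in the frame of start_top above -0.015 m), for 0.1 s.
At the end, for the whole second after the job is handed in: every carrier present hangs at rest (under 60 mm/s) by its eye on the rack's rod: eye centre within 14 mm of the rod sideways and 4 to 18 mm below its axis, between 12 and 268 mm from the root of the rod (x of yellow_eye in the frame of rack between -0.014 and 0.014 m and z of yellow_eye in the frame of rack between 0.192 and 0.206 m and y of yellow_eye in the frame of rack between 0.012 and 0.268 m and linear speed of each of carrier_yellow, carrier_green, carrier_blue below 0.06 m/s and x of green_eye in the frame of rack between -0.014 and 0.014 m and z of green_eye in the frame of rack between 0.192 and 0.206 m and y of green_eye in the frame of rack between 0.012 and 0.268 m and x of blue_eye in the frame of rack between -0.014 and 0.014 m and z of blue_eye in the frame of rack between 0.192 and 0.206 m and y of blue_eye in the frame of rack between 0.012 and 0.268 m); the robot touches nothing.
It fails at once if the drill bit is bumped with more than 6 N (contact force between bit and anything else above 6 N).
It fails at once if the jar is moved more than 40 mm (distance of jar from where it was at the start of the episode above 0.04 m).
It fails at once if the pliers is moved more than 40 mm (distance of pliers from where it was at the start of the episode above 0.04 m).
It fails at once if the tumbler is moved more than 40 mm (distance of tumbler from where it was at the start of the episode above 0.04 m).
Of carrier_yellow, carrier_green, carrier_blue only 2 to 3 are there at a start; the rules pass over those that are not, and their reading is None.
At some moment in a run one of carrier_yellow, carrier_green, carrier_blue may be knocked a few centimetres aside while the robot is not near it.
It also fails if it takes over 210 s, if anything falls off the work surface, if the arm or the gripper's body presses on something with over 40 N, if the wrist force passes 120 N, or if a joint passes its speed limit or range.

## Working session

There is one attempt and no reset: what is moved stays moved. The work goes in short steps, Python scripts to look and compute and a shell command to move; the robot and the scene stay as the last step left them, time stands still between calls to the robot, and variables do not carry over. Pictures are saved under pics/ and viewed, and the job is handed in when it is done.

```bash
ls; mkdir -p pics; python3 - <<'E'
from bench import read_state, camera
import cv2, numpy as np
s=read_state(); print(s)
for n in ("side","top","wrist"):
    c=camera(n); cv2.imwrite(f"pics/{n}0.png",c["img"][:,:,::-1]); print({k:v for k,v in c.items() if k not in("img","depth")})
E
```

```text
pics
{'time': 0.0, 'joint_positions': array([ 1.23842439,  0.33285911, -0.06466574,  1.46094147,  0.02161331,
        1.34988955, -0.08850315]), 'joint_vel': array([-0.00063185, -0.00142614,  0.00050995, -0.00110613,  0.00033548,
       -0.00174488,  0.00010911]), 'joint_torque': array([-1.24270522e-03, -6.23253393e+01,  2.40046339e-02, -3.89886689e+01,
       -6.13275007e-02,  3.98778473e-02,  1.89715565e-04]), 'ee_pos': array([ 0.19037962, -0.59489633,  0.22176175]), 'eef_rot': array([ 9.88029782e-01,  1.54261654e-01, -1.51979844e-04, -6.84282037e-04]), 'ft_force': array([-0.14591333, -0.25148005, -0.66411221]), 'torque': array([-0.02296996,  0.04895453,  0.0340242 ]), 'width': 0.0875674609122503}
{'fx': 431.5835272083377, 'fy': 431.5835272083377, 'cx': 317.8283904385787, 'cy': 204.19657806652316, 'position': array([0.0368019 , 0.94998229, 1.22444296]), 'orientation': array([-0.22363679,  0.89614341, -0.37186106,  0.09291358])}
{'fx': 406.42733651077526, 'fy': 406.42733651077526, 'cx': 323.11736257083624, 'cy': 195.03548340798505, 'position': array([0.39422703, 0.00240884, 1.6331966 ]), 'orientation': array([-0.70155057,  0.71135799, -0.03488062,  0.02408222])}
{'fx': 306.4519737727429, 'fy': 306.4519737727429, 'cx': 319.07759482947387, 'cy': 198.44666314963268, 'tool_from_camera': array([[ 1.28730108e-04, -9.60912884e-01, -2.76850885e-01,
         7.62514169e-02],
       [ 9.99999871e-01, -1.21941702e-05,  5.07304235e-04,
         1.12273639e-04],
       [-4.90851143e-04, -2.76850915e-01,  9.60912759e-01,
        -1.63495504e-01],
       [ 0.00000000e+00,  0.00000000e+00,  0.00000000e+00,
         1.00000000e+00]])}
```

View pics/side0.png

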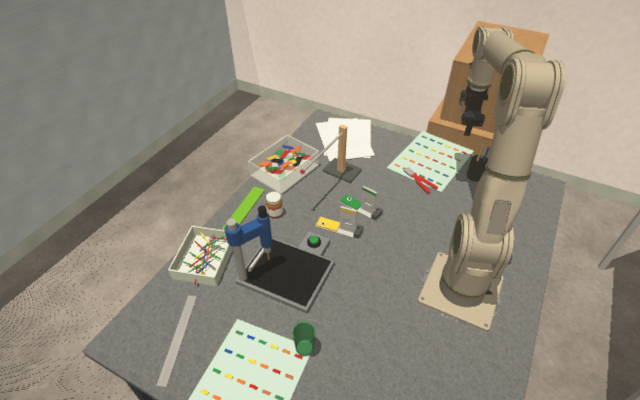

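View pics/top0.png

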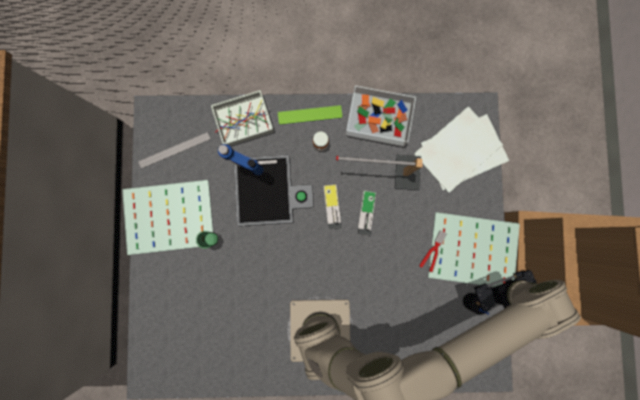

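View pics/wrist0.png

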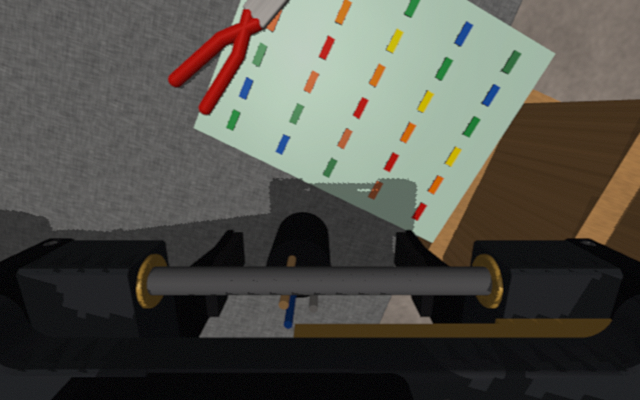

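Two carriers are visible: yellow at about (332,203) and green at about (367,210) in the top view, with no blue. I'll enlarge and measure.

```bash
cat > h.py <<'E'
import numpy as np, cv2
from scipy.spatial.transform import Rotation as R
from bench import read_state, camera
def pose(c, s=None):
    if "position" in c: 
        T=np.eye(4);T[:3,:3]=R.from_quat(c["orientation"]).as_matrix();T[:3,3]=c["position"];return T
    T=np.eye(4);T[:3,:3]=R.from_quat(s["eef_rot"]).as_matrix();T[:3,3]=s["ee_pos"]
    return T@c["tool_from_camera"]
def cam(n):
    s=read_state(); c=camera(n); c["T"]=pose(c,s); return c
def px(c,u,v,z=None):
    d=np.array([(u-c["cx"])/c["fx"],(v-c["cy"])/c["fy"],1.])
    T=c["T"]
    if z is None:
        p=d*c["depth"][int(round(v)),int(round(u))]
        return T[:3,:3]@p+T[:3,3]
    r=T[:3,:3]@d
    return T[:3,3]+r*(z-T[2,3])/r[2]
def proj(c,P):
    p=np.linalg.inv(c["T"])@np.append(P,1); return c["cx"]+c["fx"]*p[0]/p[2], c["cy"]+c["fy"]*p[1]/p[2]
def save(c,name,box=None,k=1):
    im=c["img"][:,:,::-1]
    if box: im=im[box[1]:box[3],box[0]:box[2]]
    cv2.imwrite("pics/"+name,cv2.resize(im,None,fx=k,fy=k,interpolation=cv2.INTER_CUBIC))
E
python3 - <<'E'
from h import *
c=cam("top"); save(c,"t1.png",(200,130,440,250),3.3)
c=cam("side"); save(c,"s1.png",(200,110,400,310),3)
E
```

```text
(no output)
```

View pics/t1.png

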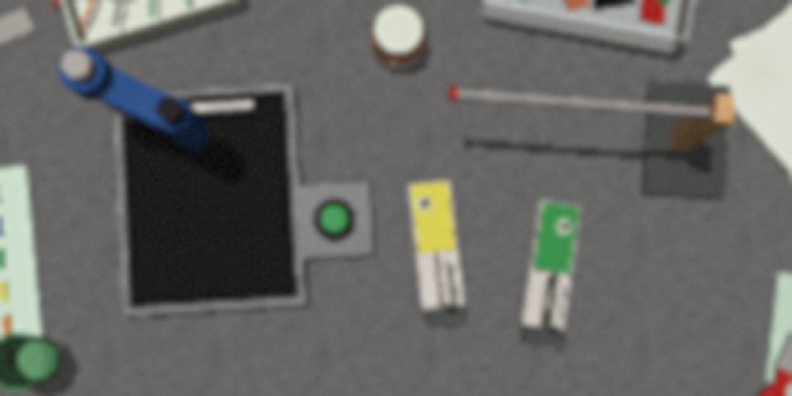

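View pics/s1.png

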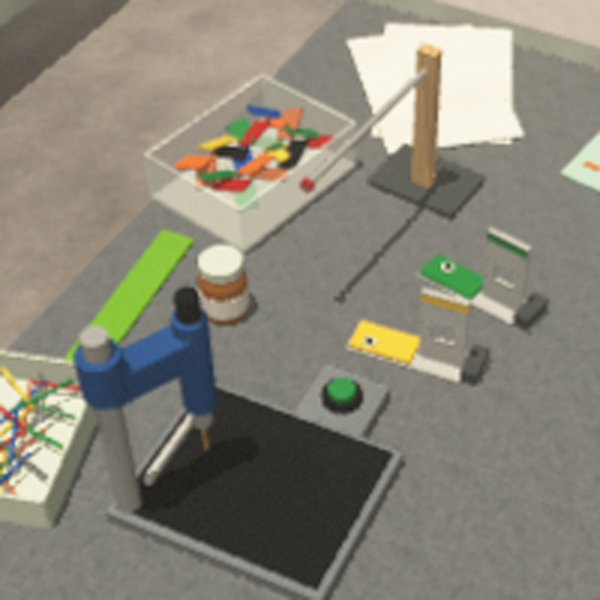

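```bash
python3 - <<'E'
from h import *
np.set_printoptions(precision=4,suppress=True)
c=cam("top"); q=lambda x,y,z=None:px(c,200+x/3.3,130+y/3.3,z)
for n,x,y,z in [("button",333,218,.044),("bedTL",120,93,.025),("bedTR",290,86,.025),("bedBR",302,302,.025),("bedBL",130,312,.025),("rodend",453,92,.21),("rodroot",714,110,.21),("posttop",723,107,.24),
 ("ydot",425,204,.01),("gdot",564,226,.01),("yTL",408,184,.01),("yTR",450,180,.01),("yBL",420,309,.005),("yBR",466,305,.005),("gTL",541,201,.01),("gTR",580,206,.01),("gBL",522,325,.005),("gBR",566,330,.005),("spindletop",172,109,.3),("jar",398,35,.09),("tumbler",37,357,.1)]:
    print(n,q(x,y,z),q(x,y))
c=cam("side"); q=lambda x,y,z=None:px(c,200+x/3,110+y/3,z)
for n,x,y,z in [("button",342,388,.044),("bit",208,449,.046),("rodend",307,184,.21),("ydot",371,342,.01),("gdot",448,267,.01),("yfintop",445,296,.12),("yfinL",422,290,.12),("yfinR",469,302,.12),("gfinL",487,230,.12),("gfinR",530,251,.12),("posttop",428,47,.24)]:
    print(n,q(x,y,z),q(x,y))
E
```

```text
button [0.5241 0.0643 0.044 ] [0.5242 0.0644 0.0416]
bedTL [0.6806 0.3208 0.025 ] [0.6409 0.2766 0.2479]
bedTR [0.6867 0.1155 0.025 ] [0.6867 0.1155 0.0251]
bedBR [0.4254 0.103  0.025 ] [0.4256 0.1037 0.0143]
bedBL [0.4164 0.308  0.025 ] [0.4165 0.3098 0.0157]
rodend [ 0.6445 -0.0723  0.21  ] [ 0.643  -0.0718  0.2186]
rodroot [ 0.6216 -0.3528  0.21  ] [ 0.6183 -0.3477  0.2304]
posttop [ 0.6199 -0.355   0.24  ] [ 0.62   -0.3552  0.239 ]
ydot [ 0.5424 -0.0463  0.01  ] [ 0.5423 -0.0463  0.0112]
gdot [ 0.5133 -0.2149  0.01  ] [ 0.5128 -0.214   0.0167]
yTL [ 0.5671 -0.026   0.01  ] [ 0.5681 -0.0262  0.0009]
yTR [ 0.5714 -0.0772  0.01  ] [ 0.5716 -0.0773  0.0082]
yBL [ 0.4152 -0.0384  0.005 ] [ 0.4153 -0.0386 -0.0008]
yBR [ 0.4193 -0.0943  0.005 ] [ 0.4193 -0.0942  0.0067]
gTL [ 0.5442 -0.1876  0.01  ] [ 0.5444 -0.1879  0.0078]
gTR [ 0.5375 -0.2351  0.01  ] [ 0.5385 -0.2368 -0.0018]
gBL [ 0.3941 -0.1617  0.005 ] [ 0.3941 -0.1616  0.0061]
gBR [ 0.3873 -0.215   0.005 ] [ 0.3873 -0.2148  0.0062]
spindletop [0.6148 0.2144 0.3   ] [0.6162 0.2157 0.2918]
jar [ 0.7337 -0.0155  0.09  ] [ 0.7326 -0.0154  0.0948]
tumbler [0.366  0.3987 0.1   ] [0.3642 0.4241 0.0014]
button [0.5216 0.0691 0.044 ] [0.5227 0.067  0.0413]
bit [0.6125 0.2227 0.046 ] [0.6213 0.2115 0.0279]
rodend [ 0.6431 -0.0695  0.21  ] [ 0.6384 -0.0617  0.2178]
ydot [ 0.5394 -0.0409  0.01  ] [ 0.5396 -0.0413  0.0095]
gdot [ 0.511  -0.2106  0.01  ] [ 0.5118 -0.2127  0.0078]
yfintop [ 0.4501 -0.0587  0.12  ] [ 0.4498 -0.0579  0.1209]
yfinL [ 0.4788 -0.0549  0.12  ] [ 0.4772 -0.0512  0.1241]
yfinR [ 0.4207 -0.0631  0.12  ] [ 0.4212 -0.0646  0.1183]
gfinL [ 0.453  -0.1891  0.12  ] [ 0.454  -0.1918  0.1174]
gfinR [ 0.3905 -0.1789  0.12  ] [ 0.4276 -0.2974  0.0041]
posttop [ 0.6206 -0.3551  0.24  ] [ 0.6233 -0.3611  0.2355]
```

```bash
cat > go.py <<'E'
# distance to go, in tool axes & full-scale units: go.py x y z [yawdeg [tiltdeg]]
import sys
from h import *
a=[float(v) for v in sys.argv[1:]]
s=read_state(); M=R.from_quat(s["eef_rot"]); m=M.as_matrix()
d=m.T@(np.array(a[:3])-s["ee_pos"])/.04
print("t=%.2f"%s["time"],"pos",s["ee_pos"].round(4),"yaw %.2f"%np.degrees(np.arctan2(m[1,0],m[0,0])),"tilt %.2f"%np.degrees(np.arccos(-m[2,2])),"w %.4f"%s["width"],"F",s["ft_force"].round(1),"q",s["joint_positions"].round(2))
print("shift units, tool:",d.round(3), "rows>=",np.ceil(np.linalg.norm(d)/1.5))
if len(a)>3:
    y=np.radians(a[3]); T=np.array([[np.cos(y),np.sin(y),0],[np.sin(y),-np.cos(y),0],[0,0,-1]]).T
    T=np.column_stack([[np.cos(y),np.sin(y),0],[np.sin(y),-np.cos(y),0],[0,0,-1]])
    if len(a)>4: T=T@R.from_euler('y',a[4],degrees=True).as_matrix()
    rv=(M.inv()*R.from_matrix(T)).as_rotvec(degrees=True)/120
    print("turn units, tool:",rv.round(4),"rows>=",np.linalg.norm(rv)*120/10.7)
E
python3 go.py 0.42 -0.1 0.32 0
```

```text
t=0.35 pos [ 0.1905 -0.5952  0.2224] yaw 17.75 tilt 0.01 w 0.0871 F [-0.5 -1.1 -0.6] q [ 1.24  0.33 -0.06  1.46  0.02  1.35 -0.09]
shift units, tool: [  9.238 -10.042  -2.437] rows>= 10.0
turn units, tool: [-1.000e-04  0.000e+00  1.479e-01] rows>= 1.6587770812839655
```

```bash
python3 -m inch '[[0.7,-0.8,-0.5,0,0,0],[0.9,-0.95,-0.5,0,0,0],[0.9,-0.95,-0.5,0,0,0],[0.9,-0.95,-0.4,0,0,0],[0.9,-0.95,-0.4,0,0,0]]'
python3 -m inch '[[0.9,-0.95,-0.1,0,0,0],[0.9,-0.95,0,0,0,0],[0.9,-0.95,0,0,0,0],[0.9,-0.95,0,0,0,0],[0.9,-0.95,0,0,0,0]]'
python3 -m inch '[[0.4,-0.7,0,0,0,0.0739],[0,0,0,0,0,0.0739],[0,0,0,0,0,0]]'
python3 go.py 0.40 0.2 0.25 0 -30
python3 - <<'E'
from h import *
c=cam("wrist"); save(c,"w1.png"); 
c=cam("top"); save(c,"t2.png")
E
```

```text
time: 0.98
ee_pos: [0.2988, -0.3659, 0.3153]
eef_rot: [0.988, 0.154, 0.0, 0.0]
ft_force: [1.3, 0.7, 0.7]
width: 0.0872
time: 1.6
ee_pos: [0.4122, -0.1301, 0.3188]
eef_rot: [0.988, 0.154, 0.0, 0.0]
ft_force: [0.4, -0.6, -0.3]
width: 0.0873
time: 1.98
ee_pos: [0.4185, -0.1001, 0.3186]
eef_rot: [1.0, 0.001, 0.0, 0.0]
ft_force: [0.4, -0.7, -0.3]
width: 0.087
t=1.98 pos [ 0.4185 -0.1001  0.3186] yaw 0.09 tilt 0.03 w 0.0870 F [ 0.4 -0.7 -0.3] q [ 0.8  -0.13 -0.6   1.75 -0.07  1.5  -1.36]
shift units, tool: [-0.45  -7.505  1.712] rows>= 6.0
turn units, tool: [ 0.0004 -0.2501  0.0006] rows>= 2.804667599638632
```

View pics/w1.png

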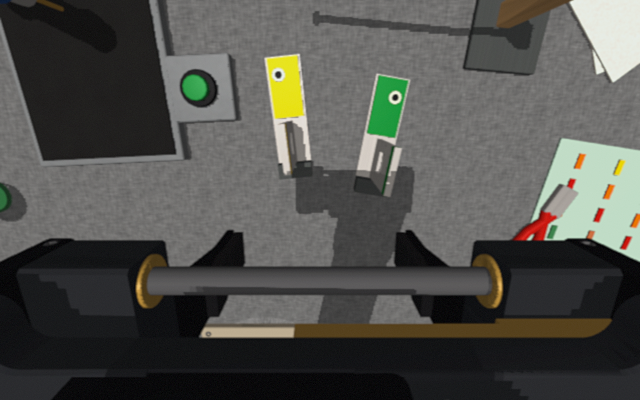

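```bash
python3 - <<'E'
from h import *
c=cam("wrist"); save(c,"w2.png",(240,40,420,200),4)
print(px(c,195,87,.044),px(c,278,75,.01),px(c,395,97,.01))
E
```

```text
[0.52408134 0.06657271 0.044     ] [ 0.54298761 -0.04142918  0.01      ] [ 0.51350687 -0.21163211  0.01      ]
```

View pics/w2.png

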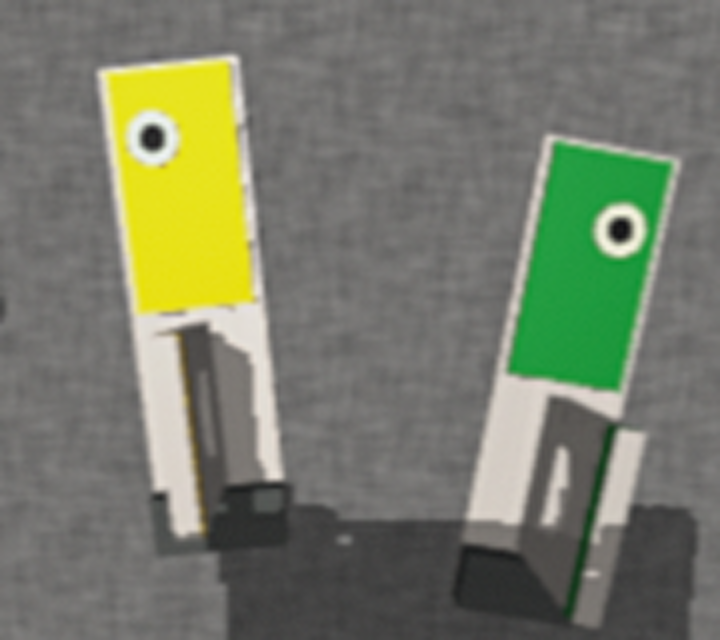

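```bash
python3 -m inch '[[-0.1,-0.95,0.3,0,-0.06,0],[0,-0.95,0.3,0,-0.06,0],[0,-0.95,0.3,0,-0.06,0],[0,-0.95,0.3,0,-0.06,0],[0,-0.95,0.2,0,-0.04,0]]'
python3 -m inch '[[-0.2,-0.95,0,0,0,0],[-0.2,-0.95,0,0,0,0],[-0.2,-0.85,0,0,0,0],[0,0,0,0,0,0]]'
python3 go.py 0.40 0.2 0.25 0 -30
python3 - <<'E'
from h import *
c=cam("wrist"); save(c,"w3.png"); 
E
```

```text
time: 2.75
ee_pos: [0.4018, 0.0903, 0.2638]
eef_rot: [0.957, 0.001, -0.291, -0.0]
ft_force: [-0.5, -0.2, 0.2]
width: 0.0872
time: 3.25
ee_pos: [0.3808, 0.2018, 0.2783]
eef_rot: [0.957, 0.003, -0.289, -0.0]
ft_force: [0.7, -1.0, -0.1]
width: 0.0872
t=3.25 pos [0.3808 0.2018 0.2783] yaw 0.43 tilt 33.60 w 0.0872 F [ 0.7 -1.  -0.1] q [ 0.25  0.43 -0.88  1.47 -0.02  1.87 -2.23]
shift units, tool: [0.791 0.051 0.325] rows>= 1.0
turn units, tool: [0.0004 0.03   0.003 ] rows>= 0.33832617412593863
```

View pics/w3.png

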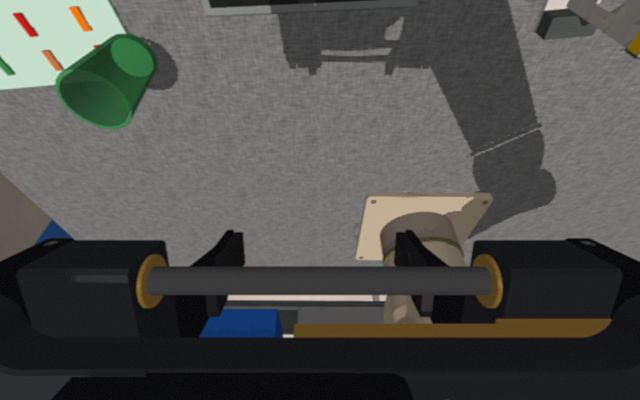

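```bash
python3 -m inch '[[0,0,0,0,0.088,0],[0,0,0,0,0.088,0],[0,0,0,0,0.088,0],[0,0,0,0,0.088,0],[0,0,0,0,0.088,0]]'
python3 -m inch '[[0,0,0,0,0.088,0],[0,0,0,0,0,0]]'
python3 go.py 0.40 0.2 0.25 0 30
python3 - <<'E'
from h import *
c=cam("wrist"); save(c,"w4.png"); 
E
```

```text
time: 3.92
ee_pos: [0.3824, 0.1989, 0.2791]
eef_rot: [0.987, -0.0, 0.16, 0.0]
ft_force: [-0.3, 2.2, 0.3]
width: 0.087
time: 4.18
ee_pos: [0.3788, 0.1972, 0.2784]
eef_rot: [0.981, -0.0, 0.196, 0.007]
ft_force: [0.1, 0.2, -0.1]
width: 0.0869
t=4.17 pos [0.3788 0.1972 0.2784] yaw 0.12 tilt 22.57 w 0.0869 F [ 0.1  0.2 -0.1] q [ 0.21 -0.49 -0.73  2.07 -0.13  1.1  -2.05]
shift units, tool: [ 0.217 -0.082  0.859] rows>= 1.0
turn units, tool: [0.0068 0.062  0.0014] rows>= 0.6997402713121821
```

View pics/w4.png

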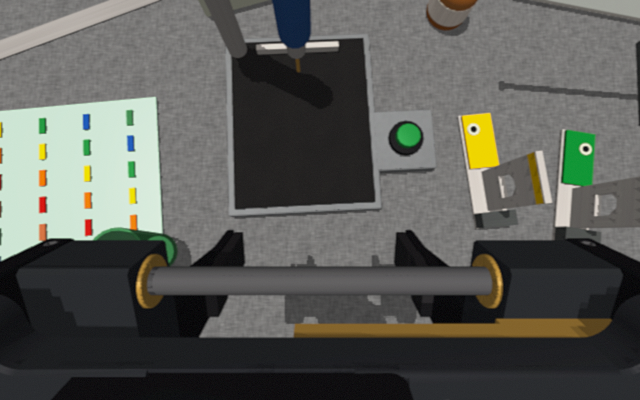

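```bash
python3 - <<'E'
from h import *
c=cam("wrist"); save(c,"w5.png",(220,20,440,220),3.6); np.save("cw5.npy",c,allow_pickle=True)
E
```

```text
(no output)
```

View pics/w5.png

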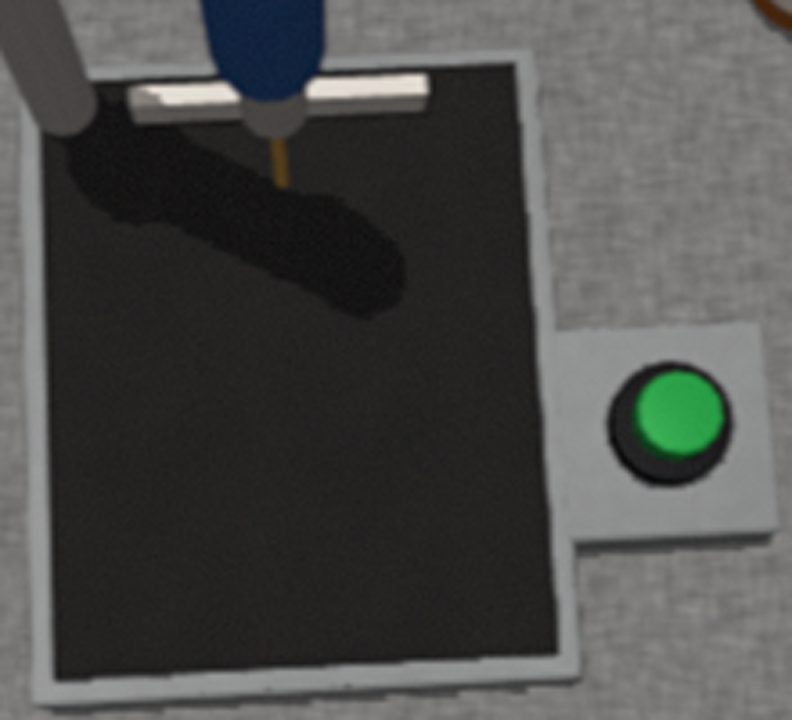

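```bash
python3 - <<'E'
from h import *
np.set_printoptions(precision=4,suppress=True)
c=np.load("cw5.npy",allow_pickle=True).item()
q=lambda x,y,z:px(c,220+x/3.6,20+y/3.6,z)
for n,x,y,z in [("tip",282,187,.046),("but",680,413,.044),("rTR",516,64,.025),("rBR",558,655,.025),("rBL",55,680,.025),("oTR",533,50,.023),("oBR",579,676,.023),("oBL",36,705,.023),("fenceR",430,92,.031),("fenceL",130,108,.031)]: print(n,q(x,y,z))
E
python3 go.py 0.40 0.2 0.25 0 30
```

```text
tip [0.6148 0.2219 0.046 ]
but [0.5236 0.0673 0.044 ]
rTR [0.6811 0.1248 0.025 ]
rBR [0.4311 0.1135 0.025 ]
rBL [0.422  0.3117 0.025 ]
oTR [0.6888 0.1171 0.023 ]
oBR [0.4229 0.1049 0.023 ]
oBL [0.4124 0.3194 0.023 ]
fenceR [0.6646 0.1617 0.031 ]
fenceL [0.6572 0.2853 0.031 ]
t=4.28 pos [0.3801 0.1964 0.2782] yaw -0.13 tilt 22.37 w 0.0869 F [ 0.3 -1.  -0.3] q [ 0.21 -0.48 -0.74  2.07 -0.13  1.1  -2.05]
shift units, tool: [ 0.191 -0.101  0.838] rows>= 1.0
turn units, tool: [ 0.0069  0.0637 -0.0005] rows>= 0.7188353759503663
```

```bash
python3 - <<'E'
from h import *
np.set_printoptions(precision=4,suppress=True)
c=np.load("cw5.npy",allow_pickle=True).item()
y=np.radians(.09)
c["T"]=pose(c,dict(eef_rot=R.from_matrix(np.column_stack([[np.cos(y),np.sin(y),0],[np.sin(y),-np.cos(y),0],[0,0,-1]])).as_quat(),ee_pos=[.4185,-.1001,.3186]))
q=lambda x,y,z:px(c,240+x/4,40+y/4,z)
def rep(n,L0,L1,R0,R1,dot,off):
    a=[q(*p)[:2] for p in (L0,L1,R0,R1)]
    ang=[np.degrees(np.arctan2(*(b-a_)[::-1])) for a_,b in ((a[0],a[1]),(a[2],a[3]))]
    d=q(*dot)[:2]; t=np.radians(np.mean(ang)); 
    o=d-np.array([[np.cos(t),-np.sin(t)],[np.sin(t),np.cos(t)]])@off
    print(n,ang,"dot",d,"origin",o,"width",np.linalg.norm(a[1]-a[3]))
rep("yel",(153,493,.005),(97,70,.005),(287,482,.005),(238,55,.005),(152,138,.01),[.095,.008])
rep("grn",(462,545,.005),(546,134,.005),(622,388,.01),(674,161,.01),(620,230,.01),[.092,-.008])
E
```

```text
yel [np.float64(5.496831144988761), np.float64(6.236128172261292)] dot [ 0.5444 -0.0411] origin [ 0.4507 -0.0587] width 0.05074601461995605
grn [np.float64(-9.418621710119458), np.float64(-9.207776208594268)] dot [ 0.5133 -0.2112] origin [ 0.4238 -0.1884] width 0.04675743431167204
```

```bash
python3 -m inch '[[0,0,0,0,-0.0625,0],[0,0,0,0,-0.0625,0],[0,0,0,0,-0.0625,0],[0,0,0,0,0,-0.0875],[0,0,0,0,0,-0.0875]]' 0.2 20
python3 -m inch '[[0,0,0,0,0,-0.0875],[0,0,0,0,0,-0.0875],[0,0,0,0,0,-0.0875],[0,0,0,0,0,-0.0875],[0,0,0,0,0,-0.0875]]'
python3 -m inch '[[0,0,0,0,0,-0.0875],[0,0,0,0,0,-0.0875],[0,0,0,0,0,-0.0875],[0,0,0,0,0,-0.0875],[0,0,0,0,0,-0.0875]]'
python3 -m inch '[[0,0,0,0,0,-0.0875],[0,0,0,0,0,-0.0875],[0,0,0,0,0,-0.0875],[0,0,0,0,0,-0.0875],[0,0,0,0,0,-0.0875]]'
python3 go.py 0.4505 -0.0585 0.22 185.8
```

```text
time: 4.9
ee_pos: [0.3816, 0.1952, 0.2775]
eef_rot: [0.984, 0.179, -0.004, 0.004]
ft_force: [-0.1, 0.2, 0.4]
width: 0.0533
time: 5.52
ee_pos: [0.3813, 0.1951, 0.2778]
eef_rot: [0.803, 0.596, -0.005, 0.003]
ft_force: [-0.1, 0.3, 0.2]
width: 0.052
time: 6.15
ee_pos: [0.3814, 0.1952, 0.2778]
eef_rot: [0.456, 0.89, -0.006, 0.0]
ft_force: [0.6, 0.4, 0.2]
width: 0.0522
time: 6.78
ee_pos: [0.3814, 0.1951, 0.2777]
eef_rot: [0.016, 1.0, -0.005, -0.002]
ft_force: [-0.1, -0.6, -0.7]
width: 0.0527
t=6.78 pos [0.3814 0.1951 0.2777] yaw 178.19 tilt 0.67 w 0.0527 F [-0.1 -0.6 -0.7] q [ 0.05 -0.11 -0.58  1.82 -0.05  1.42  1.02]
shift units, tool: [-1.934 -6.267  1.502] rows>= 5.0
turn units, tool: [-0.0051 -0.0023 -0.0634] rows>= 0.7141213433217455
```

```bash
python3 -m inch '[[-0.3,-0.95,0.2,-0.005,-0.0023,-0.0634],[-0.25,-0.95,0.2,0,0,0],[-0.25,-0.95,0.2,0,0,0],[-0.2,-0.95,0.2,0,0,0],[-0.1,-0.95,0.2,0,0,0]]'
python3 -m inch '[[0,-0.95,0.2,0,0,0],[0,-0.3,0,0,0,0],[0,0,0,0,0,0]]'
python3 go.py 0.4505 -0.0585 0.22 185.8
python3 - <<'E'
from h import *
c=cam("wrist"); save(c,"w6.png"); c=cam("side"); save(c,"s6.png",(260,120,420,270),4)
E
```

```text
time: 7.4
ee_pos: [0.4384, 0.0067, 0.2382]
eef_rot: [-0.047, 0.999, 0.0, 0.001]
ft_force: [-0.0, 0.5, 0.0]
width: 0.0521
time: 7.78
ee_pos: [0.4428, -0.0412, 0.2309]
eef_rot: [-0.047, 0.999, -0.0, 0.001]
ft_force: [0.1, 0.3, -0.1]
width: 0.052
t=7.78 pos [ 0.4428 -0.0412  0.2309] yaw -174.56 tilt 0.14 w 0.0520 F [ 0.1  0.3 -0.1] q [ 0.27 -0.06 -0.26  1.88 -0.02  1.31  1.67]
shift units, tool: [-0.151 -0.449  0.273] rows>= 1.0
turn units, tool: [-0.0003  0.0011 -0.003 ] rows>= 0.035681669374470565
```

View pics/w6.png

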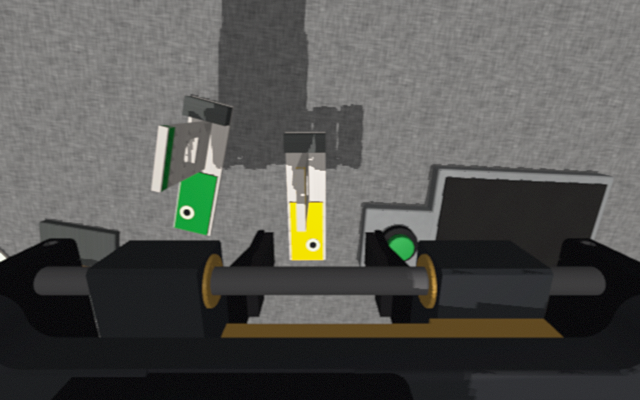

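View pics/s6.png

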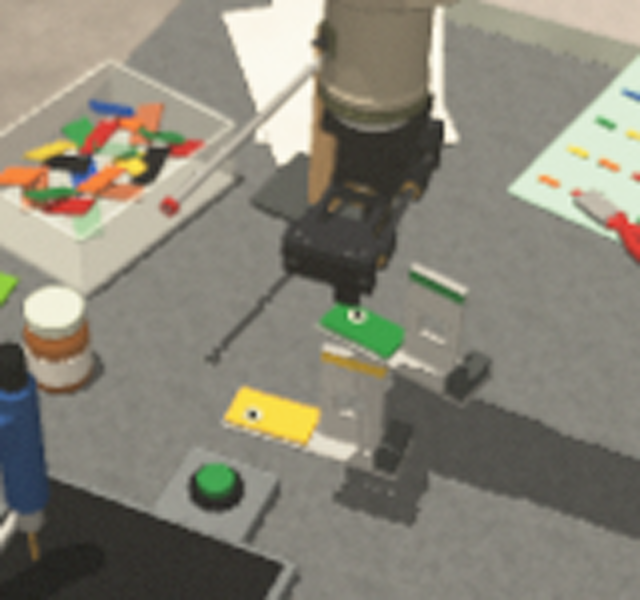

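```bash
python3 - <<'E'
from h import *
c=cam("wrist"); print(px(c,313,245,.01), px(c,306,180,.12),[px(c,x,y,.005) for x,y in((287,152),(325,152),(326,260),(290,260))]); save(c,"w7.png",(260,110,360,270),4)
E
```

```text
[ 0.54616911 -0.03793819  0.01      ] [ 0.43049357 -0.05290364  0.12      ] [array([ 0.42354479, -0.08259476,  0.005     ]), array([ 0.41879315, -0.03462351,  0.005     ]), array([ 0.56965999, -0.01746089,  0.005     ]), array([ 0.57468829, -0.06792845,  0.005     ])]
```

View pics/w7.png

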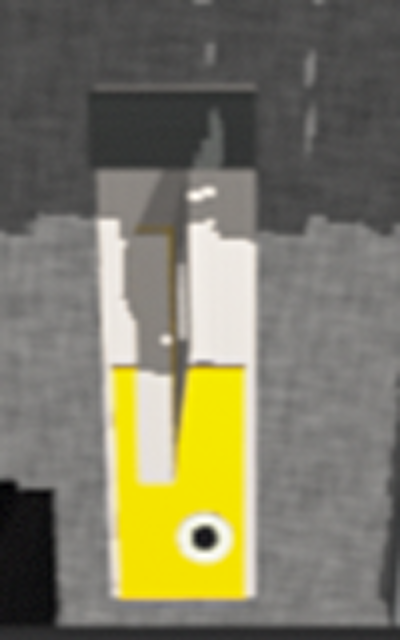

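```bash
python3 -m inch '[[-0.17,-0.41,0.3,0,0,-0.003],[0,0,0.8,0,0,0],[0,0,0.8,0,0,0],[0,0,0.8,0,0,0],[0,0,0.8,0,0,0]]'
python3 -m inch '[[0,0,0,0,0,0]]'
python3 go.py 0.451 -0.057 0.084 185.8
python3 - <<'E'
from h import *
c=cam("side"); save(c,"s7.png",(260,120,420,270),4)
E
```

```text
time: 8.55
ee_pos: [0.4515, -0.0561, 0.0896]
eef_rot: [-0.053, 0.999, -0.001, 0.002]
ft_force: [0.1, 0.4, -0.1]
width: 0.0523
time: 8.68
ee_pos: [0.4498, -0.0559, 0.089]
eef_rot: [-0.053, 0.999, -0.001, -0.0]
ft_force: [0.7, 0.3, 1.1]
width: 0.0524
t=8.68 pos [ 0.4498 -0.0559  0.089 ] yaw -173.96 tilt 0.10 w 0.0524 F [0.7 0.3 1.1] q [ 0.27  0.1  -0.25  2.04  0.03  1.    1.67]
shift units, tool: [-0.026 -0.031  0.124] rows>= 1.0
turn units, tool: [-0.0006 -0.0005  0.002 ] rows>= 0.024036911273177683
```

View pics/s7.png

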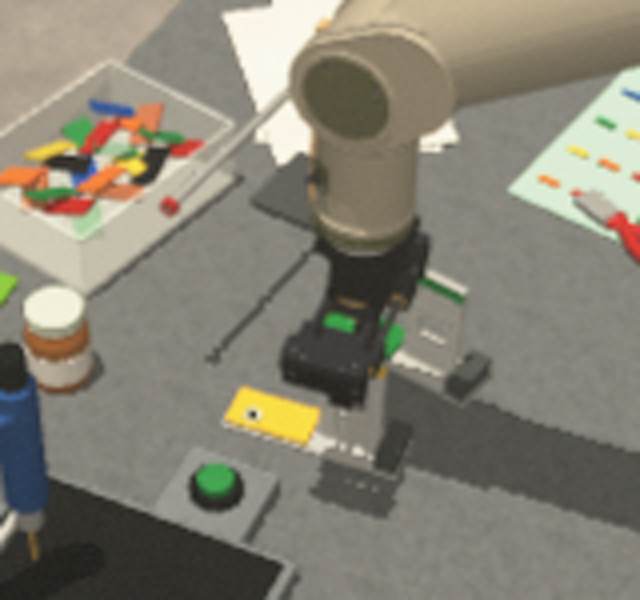

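```bash
python3 -m inch '[[0,0,0.08,0,0,0],[0,0,0,0,0,0],[0,0,0,0,0,0],[0,0,0,0,0,0],[0,0,0,0,0,0]]' -1 30
python3 go.py 0.451 -0.057 0.084 185.8
python3 -m inch '[[0,0,-0.5,0,0,0],[0,0,-0.8,0,0,0],[0,0,-0.8,0,0,0],[0,0,0,0,0,0]]'
python3 go.py 0.48 0.18 0.16 182.6
python3 - <<'E'
from h import *
c=cam("side"); save(c,"s8.png",(240,100,420,270),4)
E
```

```text
time: 9.35
ee_pos: [0.4516, -0.0559, 0.0883]
eef_rot: [-0.052, 0.999, -0.001, 0.002]
ft_force: [-0.4, -1.7, 1.7]
width: 0.0103
t=9.35 pos [ 0.4516 -0.0559  0.0883] yaw -174.00 tilt 0.28 w 0.0103 F [-0.4 -1.7  1.7] q [ 0.27  0.1  -0.25  2.04  0.03  1.    1.67]
shift units, tool: [ 0.018 -0.026  0.107] rows>= 1.0
turn units, tool: [-0.0013  0.0019  0.0017] rows>= 0.03184359819821209
time: 9.85
ee_pos: [0.4522, -0.0556, 0.1736]
eef_rot: [-0.052, 0.999, -0.001, 0.004]
ft_force: [-1.1, -0.5, -5.1]
width: 0.0079
t=9.85 pos [ 0.4522 -0.0556  0.1736] yaw -174.00 tilt 0.44 w 0.0079 F [-1.1 -0.5 -5.1] q [ 0.27  0.   -0.25  1.95  0.    1.18  1.7 ]
shift units, tool: [-1.305  5.786  0.33 ] rows>= 4.0
turn units, tool: [-0.0014  0.0034  0.0283] rows>= 0.3204847007831943
```

View pics/s8.png

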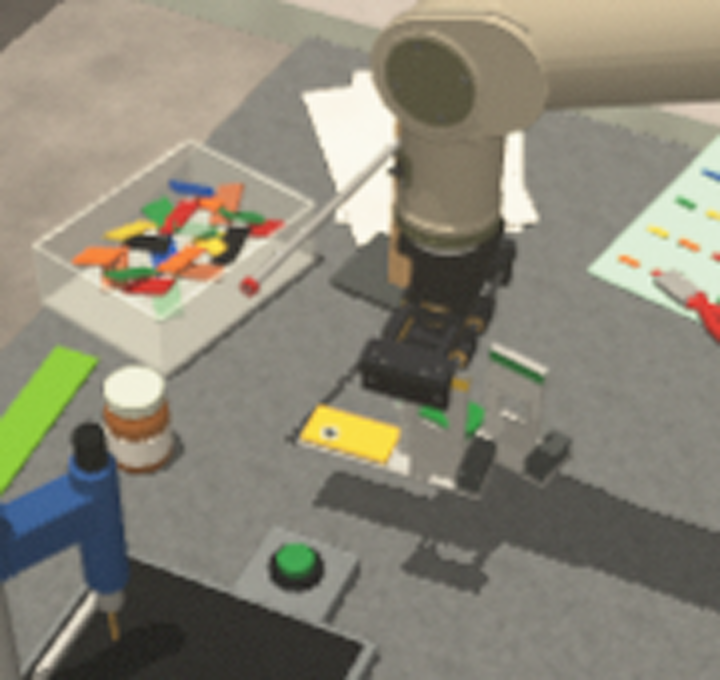

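```bash
python3 -m inch '[[-0.1,0.6,0,0,0,0.028],[-0.2,0.95,0,0,0.002,0],[-0.1,0.95,0,0,0,0],[-0.1,0.95,0,0,0,0],[0,0.95,0,0,0,0]]'
python3 -m inch '[[0,0.95,0,0,0,0],[0,0.95,0,0,0,0],[0,0.4,0,0,0,0],[0,0,0,0,0,0]]'
python3 go.py 0.481 0.208 0.165 182.6
```

```text
time: 10.52
ee_pos: [0.4606, 0.1222, 0.1696]
eef_rot: [-0.023, 1.0, -0.001, -0.002]
ft_force: [0.6, 0.1, -4.3]
width: 0.0082
time: 11.02
ee_pos: [0.4565, 0.2135, 0.1701]
eef_rot: [-0.024, 1.0, -0.001, -0.001]
ft_force: [0.0, -0.0, -5.0]
width: 0.0079
t=11.03 pos [0.4565 0.2135 0.1701] yaw -177.26 tilt 0.21 w 0.0079 F [ 0. -0. -5.] q [-0.05  0.14 -0.51  1.82  0.08  1.2   1.03]
shift units, tool: [-0.604 -0.165  0.127] rows>= 1.0
turn units, tool: [-0.0012 -0.0013  0.0012] rows>= 0.02383112640945191
```

```bash
python3 -m inch '[[-0.6,-0.17,0.2,0,0,0],[0,0,0.6,0,0,0],[0,0,0.4,0,0,0],[0,0,0,0,0,0]]'
python3 go.py 0.481 0.208 0.115 182.6
python3 - <<'E'
from h import *
c=cam("side"); save(c,"s9.png",(200,150,360,320),4)
E
```

```text
time: 11.52
ee_pos: [0.4808, 0.2061, 0.1221]
eef_rot: [-0.023, 1.0, -0.002, -0.002]
ft_force: [0.4, -0.3, -3.5]
width: 0.0077
t=11.53 pos [0.4808 0.2061 0.1221] yaw -177.41 tilt 0.27 w 0.0077 F [ 0.4 -0.3 -3.5] q [-0.05  0.23 -0.49  1.83  0.12  1.11  1.03]
shift units, tool: [-0.009  0.048  0.178] rows>= 1.0
turn units, tool: [-0.0016 -0.0015 -0.    ] rows>= 0.025048374740680425
```

View pics/s9.png

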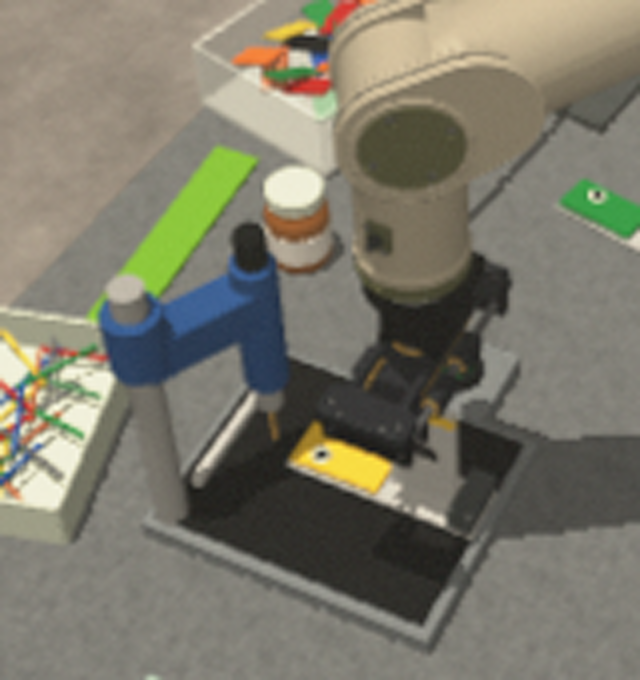

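```bash
python3 -m inch '[[0,0.05,0.15,0,0,0],[0,0,0,0,0,0]]'
python3 go.py 0.5215 0.2097 0.113 182.6
python3 - <<'E'
from h import *
np.set_printoptions(precision=4,suppress=True)
c=cam("side"); save(c,"s10.png",(250,235,310,285),12)
print(px(c,280.25,263.75,.043),px(c,268.75,259.25,.046))
E
```

```text
time: 11.82
ee_pos: [0.4815, 0.2096, 0.1176]
eef_rot: [-0.023, 1.0, -0.001, -0.0]
ft_force: [-0.1, 0.5, -4.7]
width: 0.008
t=11.82 pos [0.4815 0.2096 0.1176] yaw -177.34 tilt 0.12 w 0.0080 F [-0.1  0.5 -4.7] q [-0.06  0.24 -0.5   1.83  0.13  1.1   1.02]
shift units, tool: [-0.999 -0.044  0.115] rows>= 1.0
turn units, tool: [-0.001  -0.0001  0.0005] rows>= 0.012736820412696682
[0.5717 0.2181 0.043 ] [0.6152 0.2221 0.046 ]
```

View pics/s10.png

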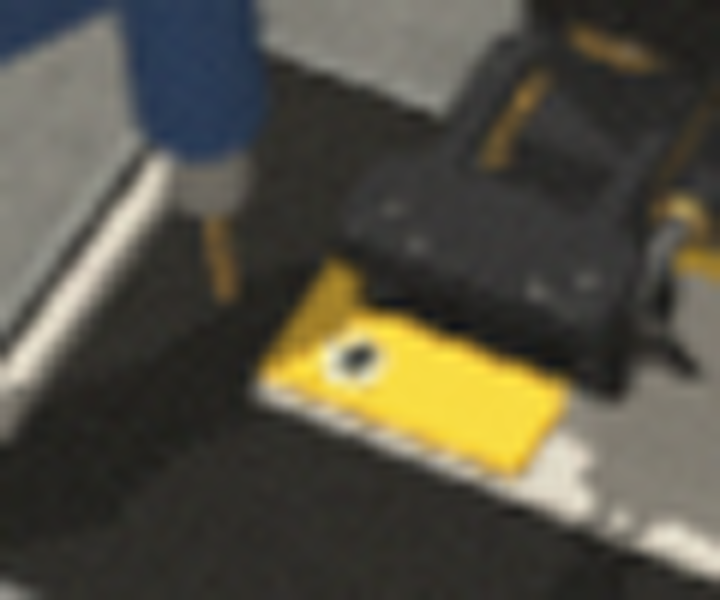

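```bash
python3 - <<'E'
from h import *
np.set_printoptions(precision=4,suppress=True)
c=cam("side")
print(px(c,279.6,264.75,.039),px(c,268.75,259.8,.046))
E
```

```text
[0.5732 0.2203 0.039 ] [0.6139 0.2241 0.046 ]
```

```bash
python3 -m inch '[[-0.5,0.02,0,0,0,0],[-0.51,0.0,0,0,0,0],[0,0,0.04,0,0,0],[0,0,0,0,0,0]]'
python3 go.py 0.5215 0.2107 0.113 182.6
python3 - <<'E'
from h import *
np.set_printoptions(precision=4,suppress=True)
c=cam("side"); save(c,"s11.png",(250,235,310,285),12)
E
```

```text
time: 12.42
ee_pos: [0.5212, 0.2121, 0.1157]
eef_rot: [-0.023, 1.0, -0.001, -0.001]
ft_force: [-0.4, 0.5, -3.9]
width: 0.0075
t=12.43 pos [0.5212 0.2121 0.1157] yaw -177.34 tilt 0.15 w 0.0075 F [-0.4  0.5 -3.9] q [-0.06  0.32 -0.48  1.74  0.16  1.12  1.03]
shift units, tool: [-0.005 -0.036  0.067] rows>= 1.0
turn units, tool: [-0.0011 -0.0006  0.0005] rows>= 0.01459281919722641
```

View pics/s11.png

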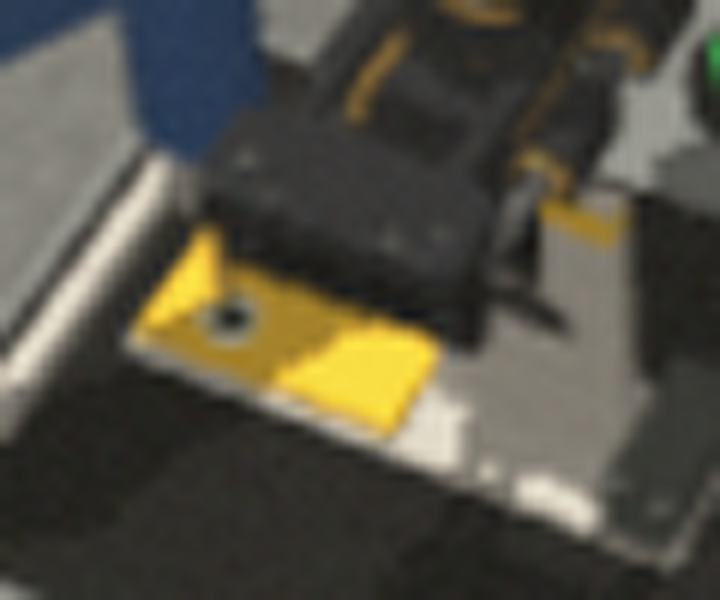

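```bash
python3 -m inch '[[0,-0.02,0.06,0,0,0],[0,0,0.03,0,0,0],[0,0,0,0,0,0]]'
python3 go.py 0.5215 0.2107 0.113 182.6
python3 - <<'E'
from h import *
np.set_printoptions(precision=4,suppress=True)
c=cam("side"); print(px(c,269.4,261.4,.037))
E
```

```text
time: 12.85
ee_pos: [0.5216, 0.2115, 0.1142]
eef_rot: [-0.023, 1.0, -0.001, 0.0]
ft_force: [-7.8, -3.0, 12.4]
width: 0.0077
t=12.85 pos [0.5216 0.2115 0.1142] yaw -177.34 tilt 0.14 w 0.0077 F [-7.8 -3.  12.4] q [-0.06  0.32 -0.48  1.74  0.17  1.12  1.03]
shift units, tool: [ 0.003 -0.021  0.031] rows>= 1.0
turn units, tool: [-0.0012  0.0002  0.0005] rows>= 0.0144457376259653
[0.6126 0.2233 0.037 ]
```

```bash
python3 -m inch '[[0,0,-0.03,0,0,0],[0,0,0,0,0,0],[0,0,0,0,0,0]]' 0.2
python3 -m inch '[[0,0,-0.5,0,0,0],[0,0,-0.9,0,0,0],[0.2,0,-0.9,0,0,0],[0.9,0,-0.9,0,0,0],[0.9,0,-0.9,0,0,0]]'
python3 go.py 0.37 0.20 0.28 0 
python3 - <<'E'
from h import *
np.set_printoptions(precision=4,suppress=True)
c=cam("side"); save(c,"s12.png",(230,225,330,305),8)
E
```

```text
time: 13.28
ee_pos: [0.522, 0.2112, 0.1135]
eef_rot: [-0.023, 1.0, -0.001, -0.0]
ft_force: [0.9, -0.7, -1.0]
width: 0.03
time: 13.9
ee_pos: [0.4411, 0.2079, 0.2785]
eef_rot: [-0.023, 1.0, -0.001, -0.0]
ft_force: [-0.5, 0.2, -0.2]
width: 0.052
t=13.90 pos [0.4411 0.2079 0.2785] yaw -177.36 tilt 0.11 w 0.0520 F [-0.5  0.2 -0.2] q [-0.03  0.03 -0.52  1.7   0.02  1.42  1.07]
shift units, tool: [ 1.784 -0.117 -0.037] rows>= 2.0
turn units, tool: [ 4.000e-04 -1.400e-03 -1.478e+00] rows>= 16.576026600842518
```

View pics/s12.png

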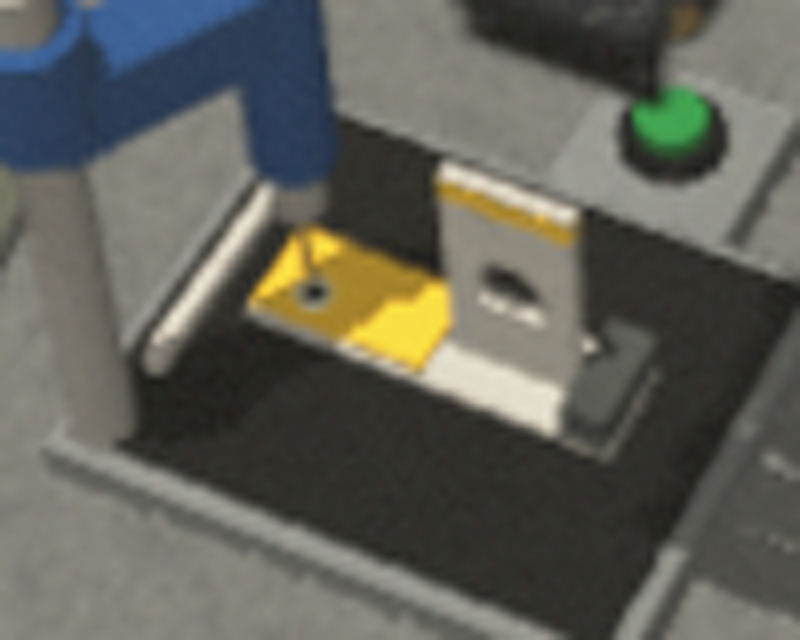

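```bash
python3 -m inch '[[0.9,0,0,0,0,0.087],[0.7,0,0,0,0,0.087],[0,0,0,0,0,0.087],[0,0,0,0,0,0.087],[0,0,0,0,0,0.087]]' >/dev/null
python3 -m inch '[[0,0,0,0,0,0.087],[0,0,0,0,0,0.087],[0,0,0,0,0,0.087],[0,0,0,0,0,0.087],[0,0,0,0,0,0.087]]' >/dev/null
python3 -m inch '[[0,0,0,0,0,0.087],[0,0,0,0,0,0.087],[0,0,0,0,0,0.087],[0,0,0,0,0,0.087],[0,0,0,0,0,0.087]]'
python3 -m inch '[[0,0,0,0,0,0.087],[0,0,0,0,0,0.087],[0,0,0,0,0.085,0],[0,0,0,0,0.085,0],[0,0,0,0,0,0]]'
python3 - <<'E'
from h import *
c=cam("wrist"); save(c,"w8.png"); np.save("cw8.npy",c,allow_pickle=True)
E
```

```text
time: 15.82
ee_pos: [0.3784, 0.2101, 0.2775]
eef_rot: [0.975, 0.222, -0.0, 0.001]
ft_force: [0.1, -0.1, -0.8]
width: 0.0521
time: 16.45
ee_pos: [0.3767, 0.2096, 0.2778]
eef_rot: [0.983, 0.045, 0.179, -0.005]
ft_force: [0.3, -0.2, -0.3]
width: 0.052
```

View pics/w8.png

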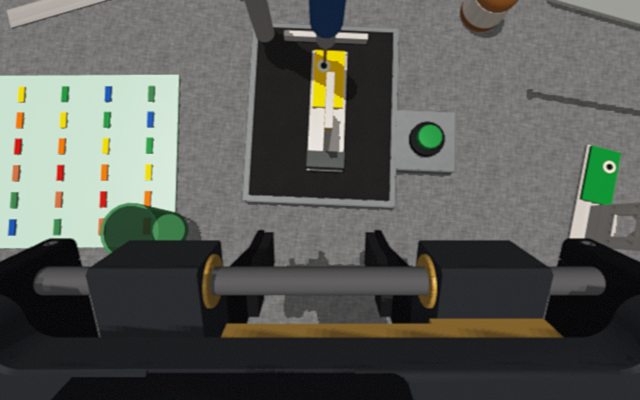

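```bash
python3 - <<'E'
from h import *
c=np.load("cw8.npy",allow_pickle=True).item(); save(c,"w8c.png",(295,35,365,105),8)
for P in ([.616,.222,.046],[.616,.222,.035]): print(proj(c,np.array(P)))
E
```

```text
(np.float64(324.72101246951826), np.float64(61.494146787148225))
(np.float64(324.5364453985994), np.float64(65.5245382779548))
```

View pics/w8c.png

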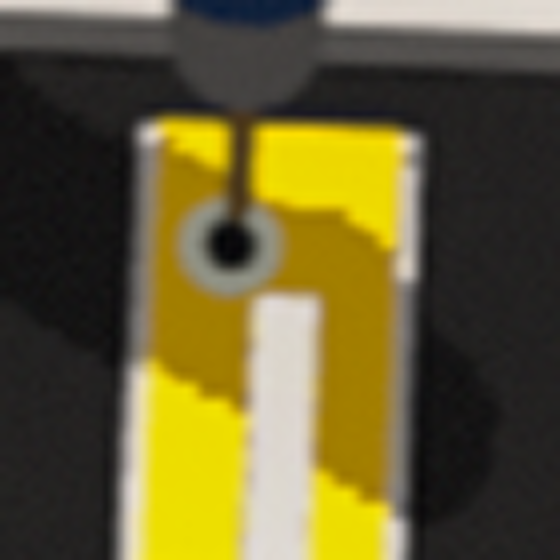

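```bash
python3 -m inch '[[0,0.9,0,0,-0.085,0],[0,0.9,0,0,-0.085,0],[0.6,0.9,0.5,0,0,0],[0.9,0.4,0.8,0,0,0],[0.9,0.3,0.8,0,0,0]]' -1
python3 go.py 0.5238 0.067 0.07 0
python3 -m inch '[[0.9,0,0.8,0,0,0],[0.3,0,0.6,0,0,0],[0,0,0,0,0,0]]'
python3 go.py 0.5238 0.067 0.07 0
```

```text
time: 17.12
ee_pos: [0.4883, 0.0816, 0.1919]
eef_rot: [0.999, 0.044, -0.002, 0.001]
ft_force: [0.3, 0.2, 0.6]
width: 0.0105
t=17.12 pos [0.4883 0.0816 0.1919] yaw 5.02 tilt 0.21 w 0.0105 F [0.3 0.2 0.6] q [ 0.22  0.1  -0.5   1.81  0.05  1.24 -1.78]
shift units, tool: [0.862 0.438 3.044] rows>= 3.0
turn units, tool: [0.0006 0.0017 0.0418] rows>= 0.46956514661254284
time: 17.5
ee_pos: [0.5336, 0.0867, 0.1346]
eef_rot: [0.999, 0.044, -0.004, 0.0]
ft_force: [-0.3, -0.2, 1.2]
width: 0.0002
t=17.50 pos [0.5336 0.0867 0.1346] yaw 5.09 tilt 0.44 w 0.0002 F [-0.3 -0.2  1.2] q [ 0.19  0.26 -0.49  1.77  0.13  1.15 -1.83]
shift units, tool: [-0.276  0.467  1.618] rows>= 2.0
turn units, tool: [0.0005 0.0036 0.0424] rows>= 0.4774893543210824
```

```bash
python3 -m inch '[[-0.28,0.47,0.6,0,0,0.042],[0,0,0.9,0,0,0],[0,0,0,0,0,0]]'
python3 go.py 0.5238 0.067 0.036 0
python3 - <<'E'
from h import *
c=cam("side"); save(c,"s13.png",(230,195,350,305),6)
E
```

```text
time: 17.88
ee_pos: [0.5231, 0.0669, 0.0767]
eef_rot: [1.0, 0.001, -0.002, 0.001]
ft_force: [-0.3, 0.1, 0.2]
width: 0.0006
t=17.88 pos [0.5231 0.0669 0.0767] yaw 0.09 tilt 0.30 w 0.0006 F [-0.3  0.1  0.2] q [ 0.2   0.3  -0.47  1.86  0.16  1.03 -1.9 ]
shift units, tool: [ 0.023 -0.005  1.016] rows>= 1.0
turn units, tool: [0.0011 0.0023 0.0008] rows>= 0.029795800136629757
```

View pics/s13.png

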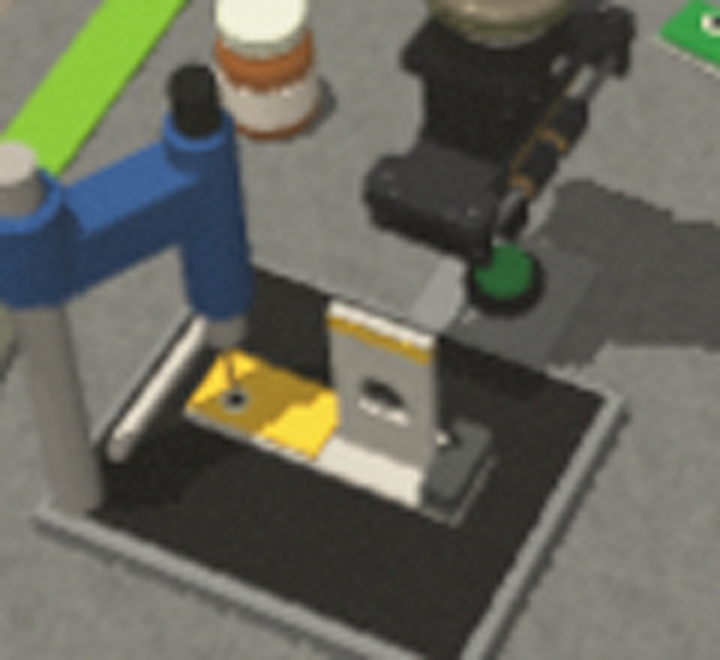

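Closed fingers are above the button and the yellow dot is still under the bit. Pressing now.

```bash
python3 -m inch '[[0,0,0.5,0,0,0],[0,0,0.3,0,0,0],[0,0,0.2,0,0,0],[0,0,0.05,0,0,0],[0,0,0,0,0,0]]'
python3 go.py 0.5238 0.067 0.036 0
```

```text
time: 18.55
ee_pos: [0.5253, 0.0675, 0.0382]
eef_rot: [1.0, 0.001, 0.001, 0.001]
ft_force: [-7.7, -0.9, 19.9]
width: 0.0004
t=18.55 pos [0.5253 0.0675 0.0382] yaw 0.12 tilt 0.17 w 0.0004 F [-7.7 -0.9 19.9] q [ 0.18  0.35 -0.46  1.89  0.19  0.95 -1.93]
shift units, tool: [-0.038  0.013  0.054] rows>= 1.0
turn units, tool: [ 0.0013 -0.0005  0.001 ] rows>= 0.019356799497155037
```

```bash
python3 -m inch '[[0,0,0,0,0,0],[0,0,0,0,0,0],[0,0,-0.5,0,0,0],[0,0,-0.9,0,0,0],[-0.3,0,-0.9,0,0,0]]'
python3 -m inch '[[-0.9,0,-0.9,0,0,0],[-0.8,0,-0.9,0,0,0],[0,0,0,0,0,-0.087],[0,0,0,0,0,-0.087],[0,0,0,0,0,-0.087]]' 0.2
python3 -m inch '[[0,0,0,0,0,-0.087],[0,0,0,0,0,-0.087],[0,0,0,0,0,-0.087],[0,0,0,0,0,-0.087],[0,0,0,0,0,-0.087]]' >/dev/null
python3 -m inch '[[0,0,0,0,0,-0.087],[0,0,0,0,0,-0.087],[0,0,0,0,0,-0.087],[0,0,0,0,0,-0.087],[0,0,0,0,0,-0.087]]' >/dev/null
python3 -m inch '[[0,0,0,0,0,-0.087],[0,0,0,0,0,-0.087],[0,0,0,0,0,-0.087],[0,0,0,0,0,-0.087],[0,0,0,0,0,-0.04]]'
python3 go.py 0.5215 0.2112 0.23 182.66
python3 - <<'E'
from h import *
c=cam("side"); save(c,"s14.png",(230,195,350,305),6)
E
```

```text
time: 19.18
ee_pos: [0.5129, 0.0677, 0.1295]
eef_rot: [1.0, 0.001, 0.0, 0.001]
ft_force: [-0.3, 0.3, 0.7]
width: 0.0003
time: 19.8
ee_pos: [0.4447, 0.0677, 0.2007]
eef_rot: [0.962, 0.274, 0.0, 0.001]
ft_force: [-0.1, 0.1, 0.4]
width: 0.0425
time: 21.68
ee_pos: [0.4446, 0.0677, 0.2005]
eef_rot: [-0.023, 1.0, -0.001, 0.0]
ft_force: [1.3, -0.7, 0.1]
width: 0.0523
t=21.68 pos [0.4446 0.0677 0.2005] yaw -177.33 tilt 0.13 w 0.0523 F [ 1.3 -0.7  0.1] q [ 0.23 -0.02 -0.47  1.91 -0.01  1.25  1.38]
shift units, tool: [-2.086  3.492 -0.744] rows>= 3.0
turn units, tool: [-0.001   0.0002  0.0001] rows>= 0.011920514608373756
```

View pics/s14.png

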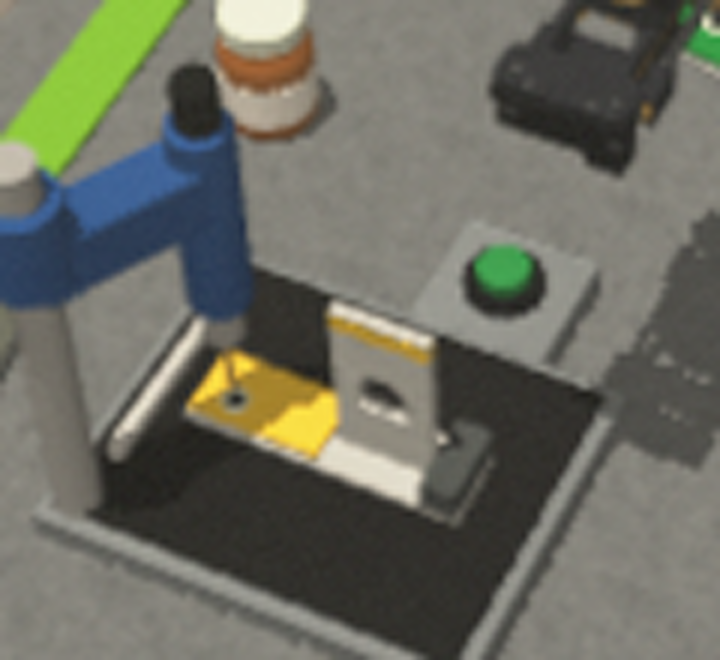

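```bash
python3 -m inch '[[-0.3,0.9,0,0,0,0],[-0.6,0.9,0,0,0,0],[-0.6,0.9,0,0,0,0],[-0.6,0.8,0,0,0,0],[0,0,0,0,0,0]]'
python3 go.py 0.5215 0.2112 0.1135 182.66
```

```text
time: 22.35
ee_pos: [0.5228, 0.2137, 0.1994]
eef_rot: [-0.022, 1.0, -0.0, -0.001]
ft_force: [0.4, 0.5, -0.7]
width: 0.0523
t=22.35 pos [0.5228 0.2137 0.1994] yaw -177.49 tilt 0.06 w 0.0523 F [ 0.4  0.5 -0.7] q [ 0.03  0.27 -0.58  1.63  0.15  1.29  1.03]
shift units, tool: [ 0.034 -0.061  2.148] rows>= 2.0
turn units, tool: [-0.0001 -0.0005 -0.0013] rows>= 0.015489111912209249
```

```bash
python3 -m inch '[[0.03,-0.06,0.7,0,0,0],[0,0,0.8,0,0,0],[0,0,0.63,0,0,0],[0,0,0,0,0,0]]'
python3 -m inch '[[0,0,0,0,0,0],[0,0,0,0,0,0],[0,0,0,0,0,0],[0,0,0,0,0,0]]' -1 30
python3 go.py 0.4815 0.2097 0.125 182.66
```

```text
time: 22.85
ee_pos: [0.5203, 0.2069, 0.1132]
eef_rot: [-0.02, 1.0, -0.002, -0.002]
ft_force: [-0.0, -0.7, 0.1]
width: 0.0518
time: 23.35
ee_pos: [0.5216, 0.2083, 0.1147]
eef_rot: [-0.021, 1.0, -0.001, 0.0]
ft_force: [-0.2, 0.4, -0.2]
width: 0.0201
t=23.35 pos [0.5216 0.2083 0.1147] yaw -177.60 tilt 0.12 w 0.0201 F [-0.2  0.4 -0.2] q [ 0.02  0.34 -0.57  1.74  0.2   1.13  1.  ]
shift units, tool: [ 1.     0.076 -0.258] rows>= 1.0
turn units, tool: [-0.001   0.0001 -0.0022] rows>= 0.026802413597303013
```

Fingers are still closing. I'll finish the grip, lift 4 mm, then draw back away from the bit.

```bash
python3 -m inch '[[0,0,0,0,0,0],[0,0,0,0,0,0],[0,0,-0.12,0,0,0]]'
python3 -m inch '[[0.5,0,0,0,0,0],[0.6,0,0,0,0,0],[0.3,0,-0.3,0,0,0],[0,0,-0.9,0,0,0],[0,0,-0.9,0,0,0]]'
python3 go.py 0.65 0.03 0.29 175.5
```

```text
time: 23.72
ee_pos: [0.5208, 0.2078, 0.1184]
eef_rot: [-0.021, 1.0, -0.001, -0.001]
ft_force: [1.3, 0.8, -4.9]
width: 0.0079
time: 24.35
ee_pos: [0.465, 0.2059, 0.204]
eef_rot: [-0.021, 1.0, -0.001, -0.001]
ft_force: [0.7, 0.8, -4.7]
width: 0.0074
t=24.35 pos [0.465  0.2059 0.204 ] yaw -177.58 tilt 0.16 w 0.0074 F [ 0.7  0.8 -4.7] q [ 0.06  0.13 -0.61  1.76  0.08  1.27  1.04]
shift units, tool: [-4.434 -4.594 -2.142] rows>= 5.0
turn units, tool: [-0.0013 -0.0005  0.0576] rows>= 0.6465769386567458
```

```bash
python3 -m inch '[[0,-0.9,-0.3,0,0,0.03],[0,-0.95,-0.3,0,0,0.03],[0,-0.95,-0.3,0,0,0],[0,-0.95,-0.2,0,0,0],[-0.3,-0.9,0,0,0,0]]'
python3 -m inch '[[-0.95,-0.3,0,0,0,0],[-0.95,0,0,0,0,0],[-0.95,0,0,0,0,0],[-0.95,0,0,0,0,0],[0,0,0,0,0,0]]'
python3 go.py 0.6497 -0.019 0.2415 175.2
```

```text
time: 24.98
ee_pos: [0.4685, 0.0185, 0.2485]
eef_rot: [0.042, 0.999, -0.001, 0.0]
ft_force: [1.2, 0.2, -3.3]
width: 0.0079
time: 25.6
ee_pos: [0.6205, -0.0055, 0.2459]
eef_rot: [0.042, 0.999, -0.001, -0.001]
ft_force: [-1.8, -0.0, -4.2]
width: 0.0077
t=25.60 pos [ 0.6205 -0.0055  0.2459] yaw 175.16 tilt 0.16 w 0.0077 F [-1.8 -0.  -4.2] q [ 0.24  0.34 -0.4   1.42  0.13  1.41  1.33]
shift units, tool: [-0.757 -0.275  0.109] rows>= 1.0
turn units, tool: [-0.0008 -0.0011 -0.0003] rows>= 0.015005099129019765
```

```bash
python3 -m inch '[[-0.75,-0.1,0.1,0,0,0],[0,0,0,0,0,0],[0,0,0,0,0,0]]'
python3 go.py 0.6497 -0.019 0.2415 175.2
python3 - <<'E'
from h import *
c=cam("side"); save(c,"s15.png",(250,110,370,200),6.5); np.save("cs15.npy",c,allow_pickle=True)
c=cam("top"); save(c,"t15.png",(280,120,440,220),5)
c=cam("wrist"); save(c,"w15.png")
E
```

```text
time: 25.98
ee_pos: [0.6481, -0.0112, 0.2435]
eef_rot: [0.042, 0.999, -0.001, -0.001]
ft_force: [0.1, 0.9, -5.2]
width: 0.0077
t=25.98 pos [ 0.6481 -0.0112  0.2435] yaw 175.22 tilt 0.13 w 0.0077 F [ 0.1  0.9 -5.2] q [ 0.23  0.4  -0.39  1.34  0.15  1.42  1.33]
shift units, tool: [-0.056 -0.19   0.051] rows>= 1.0
turn units, tool: [-0.001  -0.0005  0.0001] rows>= 0.01225663694827141
```

View pics/s15.png

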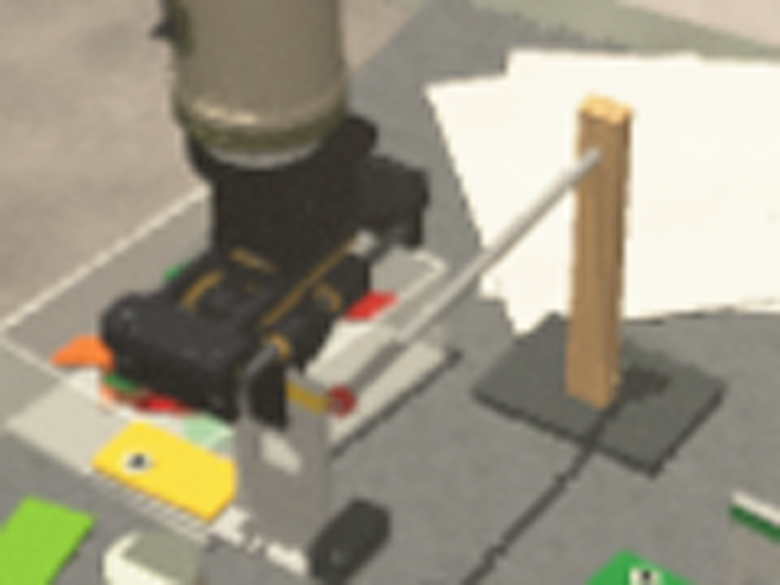

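View pics/t15.png

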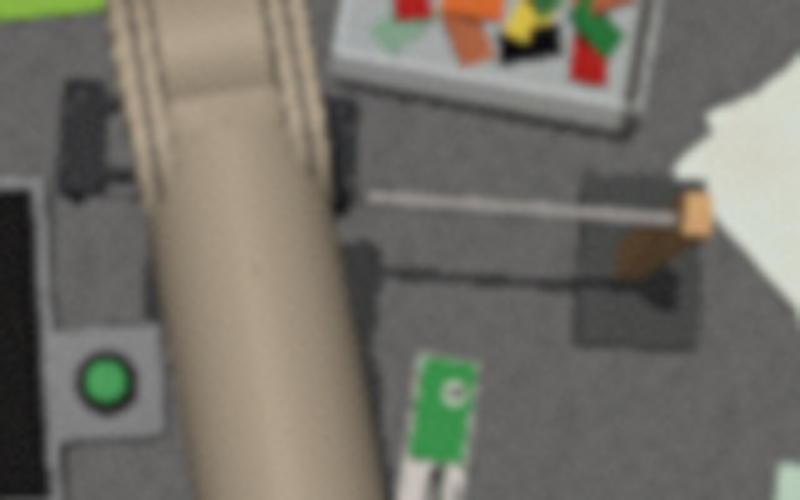

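View pics/w15.png

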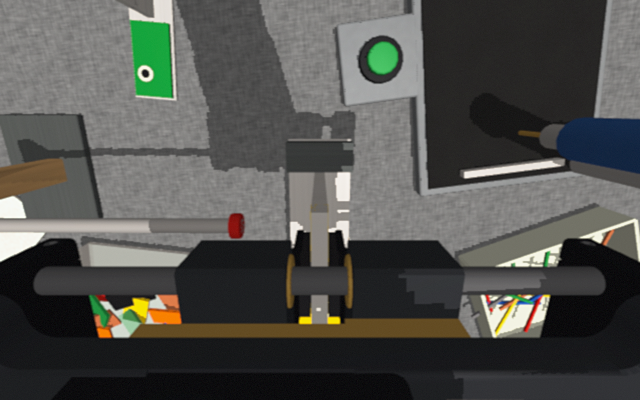

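```bash
python3 - <<'E'
from h import *
np.set_printoptions(precision=4,suppress=True)
c=cam("wrist"); save(c,"w16.png",(0,200,260,250),3)
for u,v in((243,225),(233,225),(228,226),(150,226),(20,226)): print(px(c,u,v,.21),px(c,u,v))
c=np.load("cs15.npy",allow_pickle=True).item()
print(px(c,250+340/6.5,110+400/6.5,.21), px(c,250+597/6.5,110+155/6.5,.21))
E
```

```text
[ 0.6443 -0.0638  0.21  ] [ 0.644  -0.0635  0.2107]
[ 0.6437 -0.0706  0.21  ] [ 0.6404 -0.0676  0.2192]
[ 0.6441 -0.0742  0.21  ] [ 0.6409 -0.071   0.219 ]
[ 0.6397 -0.1279  0.21  ] [ 0.6376 -0.1241  0.2161]
[ 0.6323 -0.2176  0.21  ] [ 0.6303 -0.2104  0.2167]
[ 0.6426 -0.0685  0.21  ] [ 0.6169 -0.3425  0.21  ]
```

View pics/w16.png

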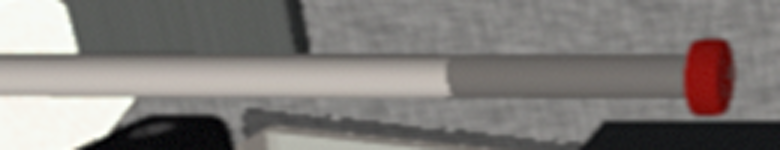

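```bash
python3 -m inch '[[-0.02,-0.3,0.07,0,0,0],[0,-0.4,0,0,0,0],[0,-0.3,0,0,0,0],[0,0,0,0,0,0]]'
python3 go.py 0.645 -0.055 0.2405 175.2
python3 - <<'E'
from h import *
c=cam("side"); save(c,"s17.png",(270,140,350,200),9); 
c=cam("wrist"); save(c,"w17.png",(160,100,400,340),3)
E
```

```text
time: 26.68
ee_pos: [0.6462, -0.0537, 0.2409]
eef_rot: [0.043, 0.999, -0.001, -0.0]
ft_force: [0.0, 0.4, -4.4]
width: 0.0082
t=26.68 pos [ 0.6462 -0.0537  0.2409] yaw 175.03 tilt 0.17 w 0.0082 F [ 0.   0.4 -4.4] q [ 0.28  0.4  -0.37  1.35  0.15  1.42  1.4 ]
shift units, tool: [ 0.026 -0.034  0.009] rows>= 1.0
turn units, tool: [-0.0014 -0.     -0.0014] rows>= 0.022171938326253693
```

View pics/s17.png

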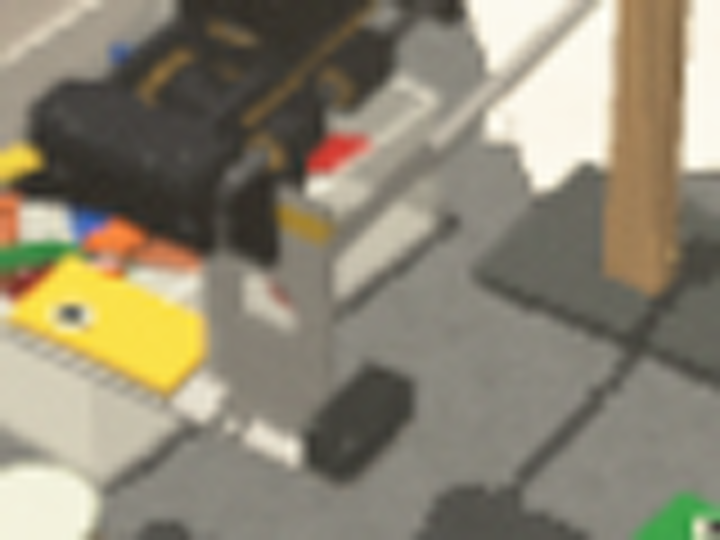

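View pics/w17.png

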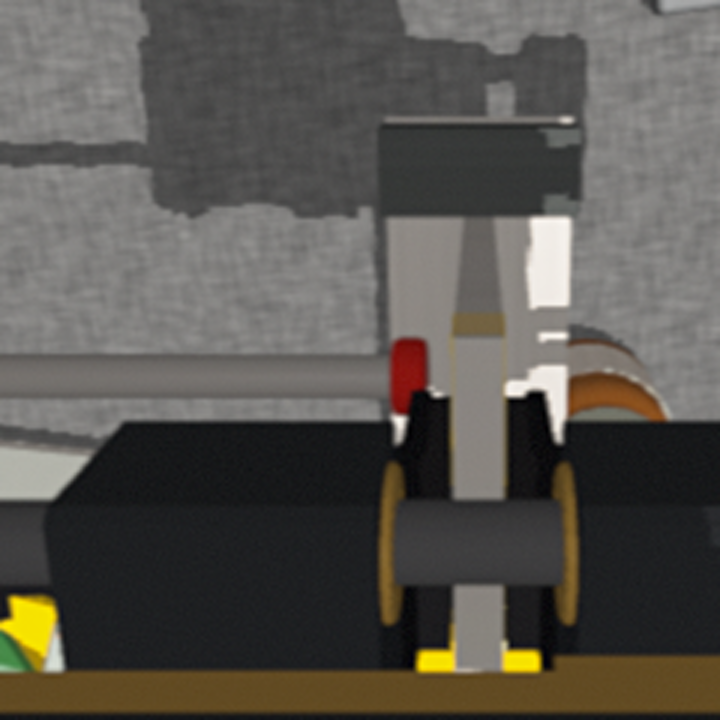

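```bash
python3 - <<'E'
from h import *
c=cam("side")
f=lambda P:((np.array(proj(c,np.array(P)))-[270,140])*9).round(0)
print("eye",f([.6462,-.0537,.2114]),"stop c",f([.6437,-.070,.21]), "stop near face",f([.644,-.066,.21]))
for dx,dz in((-15,-15),(15,-15),(15,15),(-15,15)): print(f([.6462+dx/1e3,-.0537+.004-dx*.00008,.2114+dz/1e3]))
E
```

```text
eye [264. 300.] stop c [290. 281.] stop near face [285. 286.]
[292. 348.]
[230. 321.]
[227. 264.]
[290. 290.]
```

```bash
python3 -m inch '[[0.03,-0.2,0,0,0,-0.001],[0,-0.3,0,0,0,0],[0,-0.3,0,0,0,0],[0,0,0,0,0,0]]'
python3 go.py 0.645 -0.055 0.2405 175.2
python3 - <<'E'
from h import *
c=cam("side"); save(c,"s18.png",(270,140,350,200),9); 
c=cam("wrist"); save(c,"w18.png",(160,100,400,340),3)
E
```

```text
time: 27.32
ee_pos: [0.6423, -0.0855, 0.2409]
eef_rot: [0.042, 0.999, -0.002, -0.0]
ft_force: [0.4, 0.4, -4.3]
width: 0.0079
t=27.32 pos [ 0.6423 -0.0855  0.2409] yaw 175.16 tilt 0.18 w 0.0079 F [ 0.4  0.4 -4.3] q [ 0.32  0.4  -0.36  1.35  0.14  1.42  1.45]
shift units, tool: [-0.003  0.765  0.007] rows>= 1.0
turn units, tool: [-0.0015 -0.0001 -0.0003] rows>= 0.016986307724826726
```

View pics/s18.png

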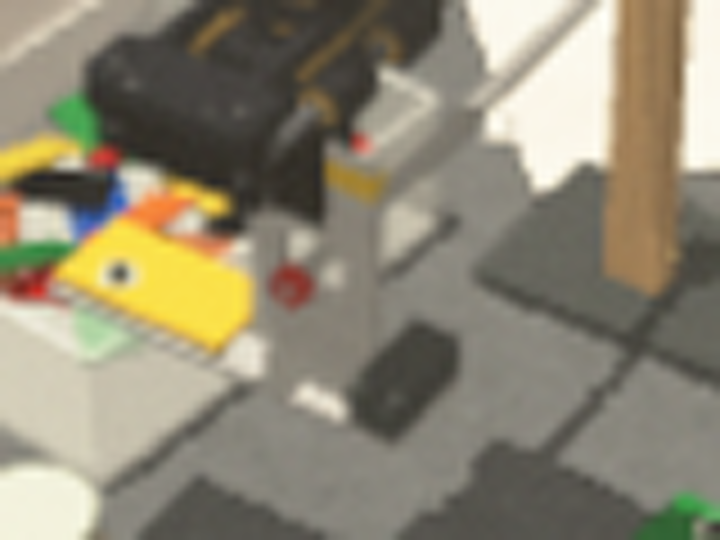

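View pics/w18.png

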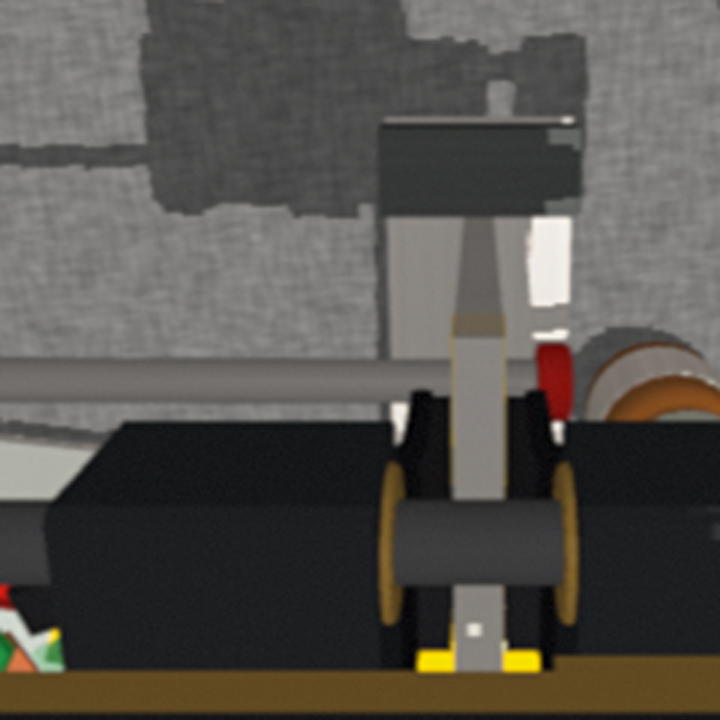

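```bash
python3 -m inch '[[0,-0.8,0,0,0,0],[0,-0.95,0,0,0,0],[0,-0.95,0,0,0,0],[0,-0.95,0,0,0,0],[0,-0.8,0,0,0,0]]'
python3 -m inch '[[0,0,0,0,0,0]]'
python3 go.py 0.6265 -0.27 0.2405 175.2
```

```text
time: 28.05
ee_pos: [0.6279, -0.2617, 0.2413]
eef_rot: [0.041, 0.999, -0.001, -0.0]
ft_force: [0.8, -0.3, -4.3]
width: 0.0077
time: 28.18
ee_pos: [0.6271, -0.264, 0.2409]
eef_rot: [0.043, 0.999, -0.002, -0.0]
ft_force: [-0.0, -0.7, -4.0]
width: 0.0077
t=28.18 pos [ 0.6271 -0.264   0.2409] yaw 175.08 tilt 0.21 w 0.0077 F [-0.  -0.7 -4. ] q [ 0.52  0.46 -0.28  1.25  0.13  1.44  1.74]
shift units, tool: [ 0.001 -0.151  0.01 ] rows>= 1.0
turn units, tool: [-0.0017 -0.0004 -0.001 ] rows>= 0.02252396391657763
```

```bash
python3 -m inch '[[0,-0.1,0.12,0,0,0],[0,0,0.1,0,0,0],[0,0,0,0,0,0]]'
python3 -m inch '[[0,0,0.05,0,0,0],[0,0,0,0,0,0]]'
python3 go.py 0.627 -0.27 0.2295 175.2
```

```text
time: 28.55
ee_pos: [0.6276, -0.2637, 0.2319]
eef_rot: [0.04, 0.999, -0.001, -0.0]
ft_force: [-0.1, 0.3, -4.5]
width: 0.0075
time: 28.8
ee_pos: [0.6276, -0.2645, 0.2305]
eef_rot: [0.041, 0.999, -0.001, -0.0]
ft_force: [0.4, 1.0, -4.3]
width: 0.0075
t=28.80 pos [ 0.6276 -0.2645  0.2305] yaw 175.34 tilt 0.12 w 0.0075 F [ 0.4  1.  -4.3] q [ 0.52  0.47 -0.28  1.27  0.13  1.42  1.74]
shift units, tool: [ 0.005 -0.139  0.024] rows>= 1.0
turn units, tool: [-0.001  -0.0001  0.0011] rows>= 0.017263245278547376
```

```bash
python3 -m inch '[[0,0,0.05,0,0,0],[0,0,0,0,0,0]]'
python3 -m inch '[[0,0,0.03,0,0,0],[0,0,0,0,0,0]]'
python3 go.py 0.627 -0.27 0.2295 175.2
python3 - <<'E'
from h import *
c=cam("side"); save(c,"s19.png",(280,110,380,190),7); 
E
```

```text
time: 29.05
ee_pos: [0.6278, -0.2647, 0.2291]
eef_rot: [0.041, 0.999, -0.001, 0.0]
ft_force: [-0.2, -0.5, -2.2]
width: 0.0076
time: 29.3
ee_pos: [0.6279, -0.2647, 0.2288]
eef_rot: [0.041, 0.999, -0.001, 0.001]
ft_force: [-3.1, 1.3, 5.3]
width: 0.0079
t=29.30 pos [ 0.6279 -0.2647  0.2288] yaw 175.32 tilt 0.17 w 0.0079 F [-3.1  1.3  5.3] q [ 0.53  0.47 -0.28  1.27  0.13  1.42  1.74]
shift units, tool: [ 0.012 -0.133 -0.016] rows>= 1.0
turn units, tool: [-0.0013  0.0007  0.001 ] rows>= 0.01949208248059899
```

View pics/s19.png

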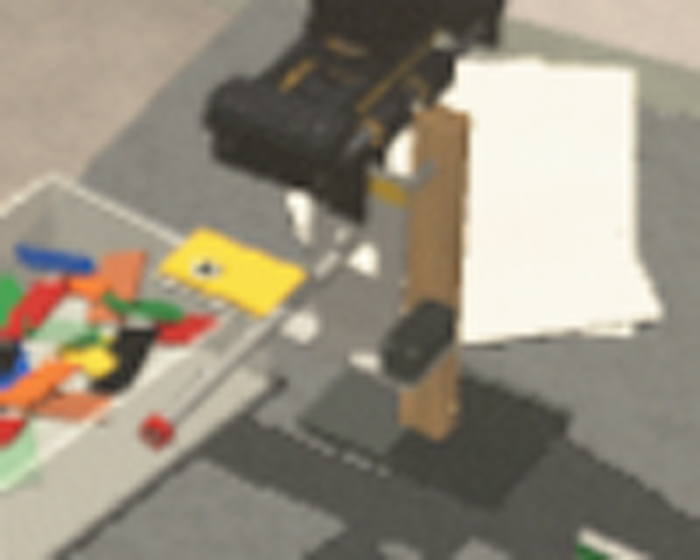

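```bash
python3 -m inch '[[0,0,-0.015,0,0,0],[0,0,0,0,0,0],[0,0,0,0,0,0],[0,0,0,0,0,0]]' -0.1
python3 -m inch '[[0,0,-0.3,0,0,0],[0,0,-0.6,0,0,0],[0,0,-0.9,0,0,0],[0,0,-0.5,0,0,0]]' 
python3 go.py 0.4238 -0.188 0.22 170.7
python3 - <<'E'
from h import *
c=cam("side"); save(c,"s20.png",(260,110,400,220),5.5); c=cam("wrist"); save(c,"w20.png"); c=cam("top"); save(c,"t20.png",(300,120,440,240),5)
E
```

```text
time: 29.85
ee_pos: [0.6276, -0.2647, 0.2278]
eef_rot: [0.041, 0.999, -0.001, -0.0]
ft_force: [0.1, -0.4, -0.5]
width: 0.0364
time: 30.35
ee_pos: [0.6281, -0.2646, 0.3231]
eef_rot: [0.041, 0.999, -0.002, 0.001]
ft_force: [0.5, 0.5, -0.5]
width: 0.0392
t=30.35 pos [ 0.6281 -0.2646  0.3231] yaw 175.32 tilt 0.24 w 0.0392 F [ 0.5  0.5 -0.5] q [ 0.51  0.45 -0.28  1.1   0.12  1.6   1.75]
shift units, tool: [5.254 1.499 2.558] rows>= 5.0
turn units, tool: [-0.0014  0.0015  0.0385] rows>= 0.43219700037001246
```

View pics/s20.png

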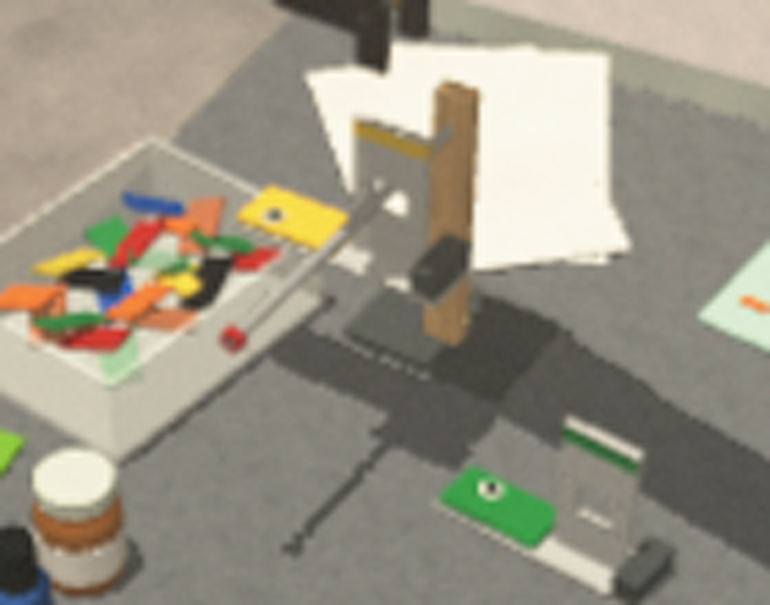

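View pics/w20.png

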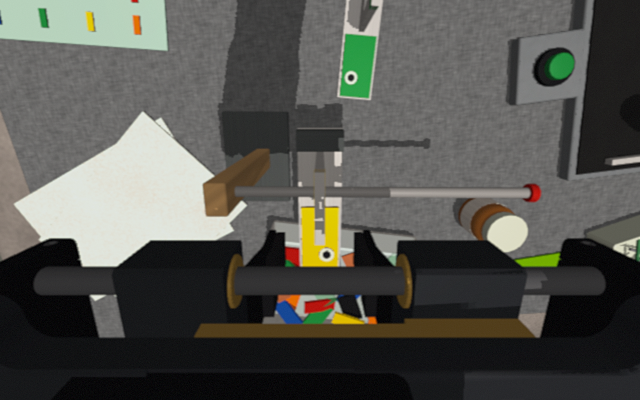

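```bash
python3 - <<'E'
from h import *
np.set_printoptions(precision=4,suppress=True)
c=cam("wrist")
print("gdot",px(c,351,77,.01),"stop",px(c,533,193,.21),"root",px(c,233,191,.21))
E
```

```text
gdot [ 0.512  -0.2097  0.01  ] stop [ 0.6429 -0.0671  0.21  ] root [ 0.6185 -0.3444  0.21  ]
```

```bash
python3 -m inch '[[0.8,0.2,0,0,0,0.0385],[0.9,0.3,0,0,0,0],[0.9,0.2,0,0,0,0],[0.9,0.2,0.5,0,0,0],[0.9,0.2,0.7,0,0,0]]' 0.2
python3 -m inch '[[0.5,0.0,0.8,0,0,0],[0,0,0.3,0,0,0],[0,0,0,0,0,0]]' 
python3 go.py 0.4232 -0.1875 0.22 170.7
python3 - <<'E'
from h import *
c=cam("wrist"); save(c,"w21.png"); np.save("cw21.npy",c,allow_pickle=True)
E
```

```text
time: 31.18
ee_pos: [0.4587, -0.1948, 0.2705]
eef_rot: [0.081, 0.997, -0.001, -0.0]
ft_force: [0.2, 0.3, 0.7]
width: 0.0522
time: 31.55
ee_pos: [0.4405, -0.1921, 0.2273]
eef_rot: [0.081, 0.997, -0.001, -0.001]
ft_force: [0.5, -0.1, 0.1]
width: 0.0523
t=31.55 pos [ 0.4405 -0.1921  0.2273] yaw 170.70 tilt 0.12 w 0.0523 F [ 0.5 -0.1  0.1] q [ 0.61  0.03 -0.3   1.81  0.01  1.31  1.72]
shift units, tool: [0.446 0.043 0.182] rows>= 1.0
turn units, tool: [-0.0008 -0.0005 -0.    ] rows>= 0.010849195296805444
```

View pics/w21.png

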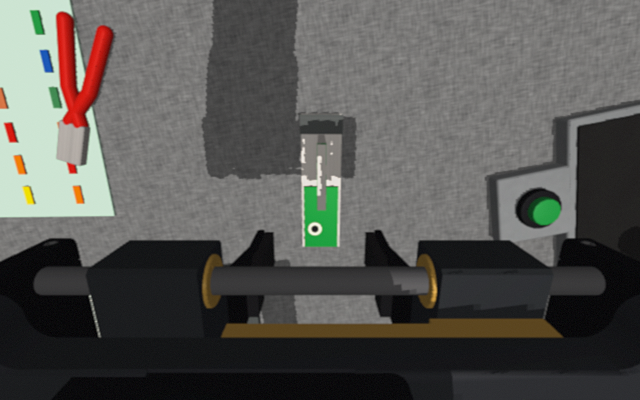

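```bash
python3 - <<'E'
from h import *
np.set_printoptions(precision=4,suppress=True)
c=np.load("cw21.npy",allow_pickle=True).item()
d=px(c,315,229,.01)[:2]; t=np.radians(-9.3)
print(d, d-np.array([[np.cos(t),-np.sin(t)],[np.sin(t),np.cos(t)]])@[.092,-.008])
E
python3 go.py 0.4238 -0.1875 0.086 170.7
```

```text
[ 0.5154 -0.2102] [ 0.4259 -0.1875]
t=31.60 pos [ 0.4412 -0.1922  0.2281] yaw 170.71 tilt 0.11 w 0.0520 F [-0.1  0.1 -0. ] q [ 0.61  0.03 -0.3   1.81  0.01  1.31  1.72]
shift units, tool: [0.449 0.053 3.552] rows>= 3.0
turn units, tool: [-0.0009  0.0001  0.0001] rows>= 0.010549063177771672
```

```bash
python3 -m inch '[[0.42,0.05,0.4,0,0,0],[0,0,0.8,0,0,0],[0,0,0.8,0,0,0],[0,0,0.8,0,0,0],[0,0,0.75,0,0,0]]'
python3 -m inch '[[0,0,0,0,0,0]]'
python3 go.py 0.4248 -0.1875 0.088 170.7
python3 - <<'E'
from h import *
c=cam("side"); save(c,"s22.png",(300,140,420,240),6)
E
```

```text
time: 32.22
ee_pos: [0.4256, -0.188, 0.0857]
eef_rot: [0.081, 0.997, -0.001, 0.001]
ft_force: [-1.2, 0.1, 0.3]
width: 0.0523
time: 32.35
ee_pos: [0.424, -0.1874, 0.0849]
eef_rot: [0.081, 0.997, -0.0, -0.001]
ft_force: [1.1, 0.1, 1.0]
width: 0.0522
t=32.35 pos [ 0.424  -0.1874  0.0849] yaw 170.72 tilt 0.15 w 0.0522 F [1.1 0.1 1. ] q [ 0.6   0.13 -0.3   2.02  0.05  1.    1.69]
shift units, tool: [-0.02  -0.    -0.077] rows>= 1.0
turn units, tool: [-0.0005 -0.0012  0.0002] rows>= 0.014468410536100151
```

View pics/s22.png

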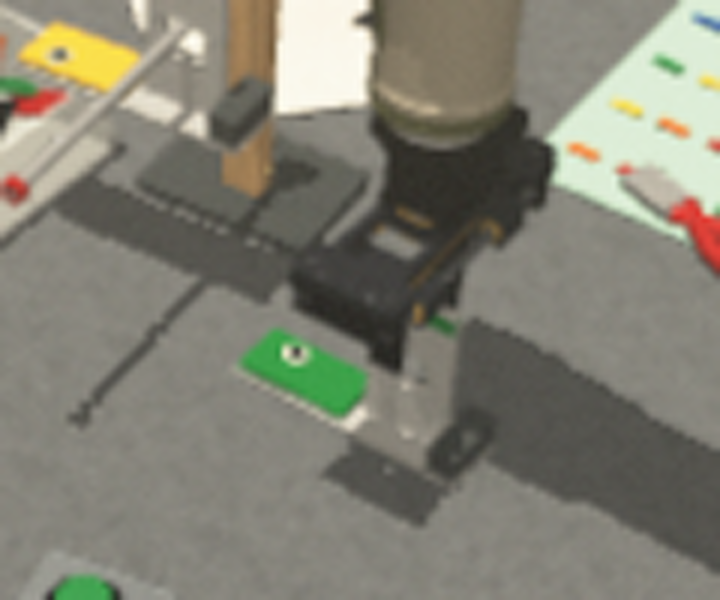

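Straddled. Raise 3 mm, grip and lift.

```bash
python3 -m inch '[[0,0,-0.08,0,0,0],[0,0,0,0,0,0],[0,0,0,0,0,0],[0,0,0,0,0,0],[0,0,0,0,0,0]]' -1 30
python3 -m inch '[[0,0,0,0,0,0],[0,0,0,0,0,0]]'
python3 go.py 0.4248 -0.1875 0.088 170.7
python3 -m inch '[[0,0,-0.5,0,0,0],[0,0,-0.8,0,0,0],[0,0,-0.8,0,0,0],[0,0,-0.2,0,0,0.0]]'
python3 go.py 0.46 0.2 0.175 182.6
```

```text
time: 33.02
ee_pos: [0.424, -0.1877, 0.089]
eef_rot: [0.081, 0.997, -0.001, -0.0]
ft_force: [-0.2, 0.4, -0.9]
width: 0.0103
time: 33.28
ee_pos: [0.4241, -0.1877, 0.089]
eef_rot: [0.081, 0.997, -0.001, -0.0]
ft_force: [-0.6, 0.9, 1.7]
width: 0.0074
t=33.27 pos [ 0.4241 -0.1877  0.089 ] yaw 170.70 tilt 0.12 w 0.0074 F [-0.6  0.9  1.7] q [ 0.61  0.12 -0.3   2.02  0.05  1.01  1.69]
shift units, tool: [-0.018  0.007  0.026] rows>= 1.0
turn units, tool: [-0.001  0.    -0.   ] rows>= 0.011351128135763588
time: 33.78
ee_pos: [0.4247, -0.1877, 0.1821]
eef_rot: [0.081, 0.997, -0.002, 0.001]
ft_force: [-0.0, 0.1, -4.7]
width: 0.0075
t=33.77 pos [ 0.4247 -0.1877  0.1821] yaw 170.70 tilt 0.20 w 0.0075 F [-0.   0.1 -4.7] q [ 0.62  0.02 -0.3   1.91  0.01  1.21  1.72]
shift units, tool: [0.695 9.71  0.149] rows>= 7.0
turn units, tool: [-0.0015  0.0008 -0.0992] rows>= 1.1122885671225324
```

```bash
python3 -m inch '[[0,0.5,0,0,0,-0.05],[0,0.9,0,0,0,-0.049],[-0.1,0.95,0,0,0,0],[-0.1,0.95,0,0,0,0],[-0.1,0.95,0,0,0,0]]'
python3 -m inch '[[-0.1,0.95,0,0,0,0],[-0.1,0.95,0,0,0,0],[-0.1,0.95,0,0,0,0],[-0.1,0.95,0,0,0,0],[0,0.95,0,0,0,0]]'
python3 -m inch '[[0,0.7,0,0,0,0],[0,0,0,0,0,0]]'
python3 go.py 0.4825 0.2245 0.118 182.6
```

```text
time: 34.4
ee_pos: [0.4354, -0.0163, 0.1791]
eef_rot: [-0.022, 1.0, -0.001, -0.001]
ft_force: [-0.1, -0.1, -4.3]
width: 0.0077
time: 35.02
ee_pos: [0.443, 0.1739, 0.1787]
eef_rot: [-0.022, 1.0, -0.001, -0.001]
ft_force: [0.9, 0.3, -4.2]
width: 0.0076
time: 35.28
ee_pos: [0.4411, 0.2031, 0.1787]
eef_rot: [-0.024, 1.0, -0.001, -0.001]
ft_force: [-0.1, -0.1, -4.5]
width: 0.0076
t=35.27 pos [0.4411 0.2031 0.1787] yaw -177.19 tilt 0.16 w 0.0076 F [-0.1 -0.1 -4.5] q [ 0.17  0.11 -0.73  1.84  0.08  1.22  1.03]
shift units, tool: [-1.063  0.484  1.515] rows>= 2.0
turn units, tool: [-0.0006 -0.0012  0.0017] rows>= 0.0245628428658489
```

```bash
python3 -m inch '[[-0.4,0.4,0.4,0,0,0.0017],[0,0.08,0.7,0,0,0],[0,0,0.35,0,0,0],[-0.6,0,0.05,0,0,0],[0,0,0,0,0,0]]'
python3 go.py 0.4825 0.2245 0.1175 182.6
python3 - <<'E'
from h import *
np.set_printoptions(precision=4,suppress=True)
c=cam("side"); save(c,"s23.png",(250,235,310,285),12)
E
```

```text
time: 35.9
ee_pos: [0.4826, 0.2205, 0.1195]
eef_rot: [-0.02, 1.0, -0.001, -0.0]
ft_force: [-0.9, 0.7, -4.1]
width: 0.0078
t=35.90 pos [0.4826 0.2205 0.1195] yaw -177.74 tilt 0.15 w 0.0078 F [-0.9  0.7 -4.1] q [ 0.11  0.29 -0.71  1.81  0.21  1.12  0.93]
shift units, tool: [-0.002  0.1    0.049] rows>= 1.0
turn units, tool: [-0.0011 -0.0004 -0.0029] rows>= 0.034930151289557836
```

View pics/s23.png

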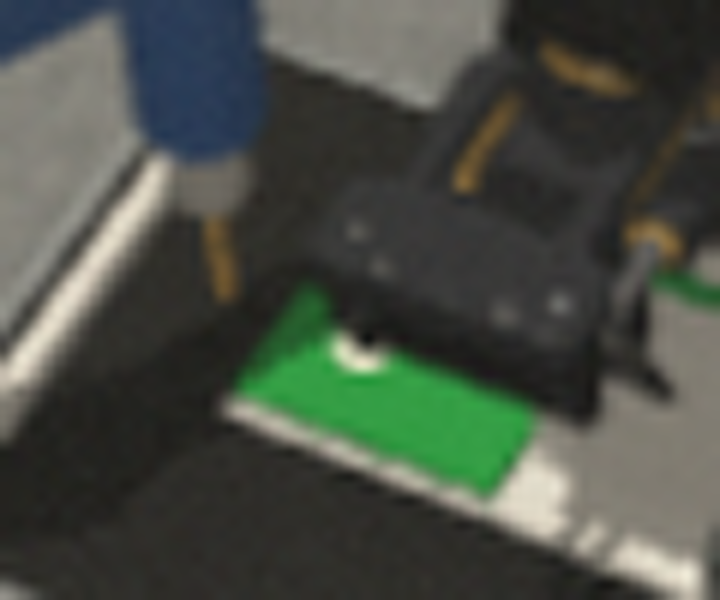

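```bash
python3 -m inch '[[0,0.1,0.07,0,0,-0.002],[-0.5,0.02,0,0,0,0],[-0.5,0.02,0,0,0,0],[0,0,0,0,0,0]]'
python3 go.py 0.5225 0.2262 0.115 182.6
```

```text
time: 36.45
ee_pos: [0.5217, 0.2292, 0.1171]
eef_rot: [-0.023, 1.0, -0.001, -0.0]
ft_force: [-0.4, 1.0, -4.7]
width: 0.0078
t=36.45 pos [0.5217 0.2292 0.1171] yaw -177.41 tilt 0.11 w 0.0078 F [-0.4  1.  -4.7] q [ 0.08  0.38 -0.69  1.71  0.26  1.15  0.93]
shift units, tool: [-0.016 -0.076  0.053] rows>= 1.0
turn units, tool: [-0.0009 -0.0002 -0.0001] rows>= 0.01050743866907216
```

```bash
python3 -m inch '[[-0.02,-0.075,0.03,0,0,0],[0,0,0,0,0,0]]'
python3 go.py 0.5225 0.2262 0.114 182.6
```

```text
time: 36.7
ee_pos: [0.5216, 0.2259, 0.1159]
eef_rot: [-0.023, 1.0, -0.001, -0.0]
ft_force: [-0.5, -0.6, -3.8]
width: 0.008
t=36.70 pos [0.5216 0.2259 0.1159] yaw -177.38 tilt 0.16 w 0.0080 F [-0.5 -0.6 -3.8] q [ 0.08  0.38 -0.69  1.71  0.26  1.15  0.93]
shift units, tool: [-0.024  0.006  0.049] rows>= 1.0
turn units, tool: [-0.0013 -0.0003  0.0002] rows>= 0.015432514107663574
```

```bash
python3 -m inch '[[-0.02,0,0.05,0,0,0],[0,0,0.03,0,0,0],[0,0,0,0,0,0]]'
python3 go.py 0.5225 0.2262 0.114 182.6
python3 -m inch '[[0,0,-0.03,0,0,0],[0,0,0,0,0,0],[0,0,0,0,0,0]]' 0.2
python3 -m inch '[[0,0,-0.5,0,0,0],[0,0,-0.9,0,0,0],[0.2,0,-0.9,0,0,0],[0.9,0,-0.9,0,0,0],[0.9,0,-0.9,0,0,0]]'
python3 - <<'E'
from h import *
c=cam("side"); save(c,"s24.png",(230,225,330,305),8)
E
```

```text
time: 37.08
ee_pos: [0.5229, 0.2264, 0.1141]
eef_rot: [-0.023, 1.0, -0.001, 0.0]
ft_force: [-4.6, -3.5, 8.8]
width: 0.008
t=37.08 pos [0.5229 0.2264 0.1141] yaw -177.38 tilt 0.16 w 0.0080 F [-4.6 -3.5  8.8] q [ 0.08  0.38 -0.69  1.71  0.26  1.14  0.93]
shift units, tool: [ 0.011 -0.004  0.003] rows>= 1.0
turn units, tool: [-0.0013  0.0001  0.0002] rows>= 0.014858984951778955
time: 37.45
ee_pos: [0.5231, 0.2265, 0.1141]
eef_rot: [-0.023, 1.0, -0.001, -0.0]
ft_force: [0.1, -0.1, -0.3]
width: 0.0299
time: 38.08
ee_pos: [0.442, 0.2235, 0.2805]
eef_rot: [-0.023, 1.0, -0.001, 0.0]
ft_force: [1.0, -0.5, -0.0]
width: 0.0522
```

View pics/s24.png

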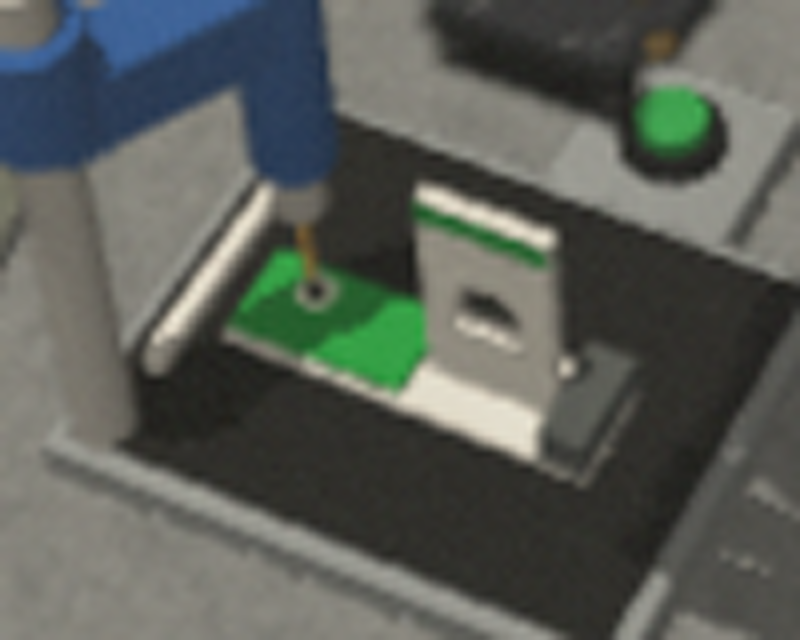

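Dot at (315,291) is in the same spot as for yellow. I'll confirm with the tilted wrist view as before.

```bash
python3 -m inch '[[0.9,0,0,0,0,0.087],[0.7,0,0,0,0,0.087],[0,0,0,0,0,0.087],[0,0,0,0,0,0.087],[0,0,0,0,0,0.087]]' >/dev/null
python3 -m inch '[[0,0,0,0,0,0.087],[0,0,0,0,0,0.087],[0,0,0,0,0,0.087],[0,0,0,0,0,0.087],[0,0,0,0,0,0.087]]' >/dev/null
python3 -m inch '[[0,0,0,0,0,0.087],[0,0,0,0,0,0.087],[0,0,0,0,0,0.087],[0,0,0,0,0,0.087],[0,0,0,0,0,0.087]]'
python3 -m inch '[[0,0,0,0,0,0.087],[0,0,0,0,0,0.087],[0,0,0,0,0.085,0],[0,0,0,0,0.085,0],[0,0,0,0,0,0]]'
python3 - <<'E'
from h import *
c=cam("wrist"); save(c,"w25.png",(285,30,365,110),7); 
for P in ([.6155,.2225,.046],[.6155,.2225,.035]): print((np.array(proj(c,np.array(P)))-[285,30])*7)
E
```

```text
time: 40.0
ee_pos: [0.3793, 0.2257, 0.2793]
eef_rot: [0.975, 0.223, 0.0, 0.001]
ft_force: [-0.4, -0.2, 0.2]
width: 0.052
time: 40.62
ee_pos: [0.3776, 0.2256, 0.2798]
eef_rot: [0.983, 0.046, 0.179, -0.005]
ft_force: [-0.2, -0.4, 1.0]
width: 0.0523
[352.3757145 238.3555743]
[349.13931711 265.99303   ]
```

View pics/w25.png

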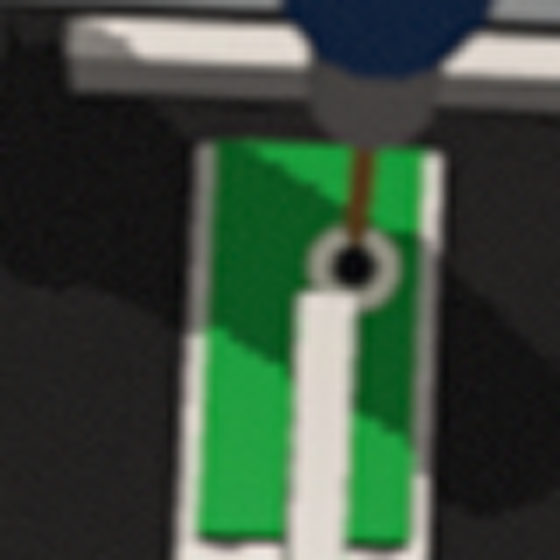

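```bash
python3 -m inch '[[0,0.9,0,0,-0.085,0],[0,0.9,0,0,-0.085,0],[0.6,0.9,0.5,0,0,0],[0.9,0.8,0.8,0,0,0],[0.9,0.3,0.8,0,0,0]]' -1
python3 -m inch '[[0.9,0,0.8,0,0,0],[0.3,0,0.6,0,0,0],[0,0,0,0,0,0]]'
python3 go.py 0.5238 0.067 0.07 0
```

```text
time: 41.3
ee_pos: [0.4906, 0.0797, 0.1925]
eef_rot: [0.999, 0.043, -0.003, 0.0]
ft_force: [0.7, -0.2, 1.2]
width: 0.0101
time: 41.68
ee_pos: [0.5357, 0.0862, 0.1351]
eef_rot: [0.999, 0.044, -0.005, -0.0]
ft_force: [-0.8, -0.3, -0.5]
width: 0.0008
t=41.67 pos [0.5357 0.0862 0.1351] yaw 5.08 tilt 0.60 w 0.0008 F [-0.8 -0.3 -0.5] q [ 0.37  0.31 -0.72  1.75  0.22  1.17 -1.89]
shift units, tool: [-0.321  0.453  1.63 ] rows>= 2.0
turn units, tool: [-0.0002  0.005   0.0423] rows>= 0.47801823191641846
```

```bash
python3 -m inch '[[-0.32,0.45,0.6,0,0.004,0.042],[0,0,0.9,0,0,0],[0,0,0,0,0,0]]'
python3 go.py 0.5238 0.067 0.036 0
python3 - <<'E'
from h import *
c=cam("side"); save(c,"s26.png",(230,195,350,305),6)
E
```

```text
time: 42.05
ee_pos: [0.5236, 0.0668, 0.077]
eef_rot: [1.0, 0.001, 0.0, 0.001]
ft_force: [-0.2, -0.8, 1.1]
width: 0.0003
t=42.05 pos [0.5236 0.0668 0.077 ] yaw 0.07 tilt 0.11 w 0.0003 F [-0.2 -0.8  1.1] q [ 0.38  0.33 -0.69  1.85  0.24  1.04 -1.97]
shift units, tool: [ 0.004 -0.008  1.024] rows>= 1.0
turn units, tool: [ 0.0009 -0.0003  0.0006] rows>= 0.01215916430078586
```

View pics/s26.png

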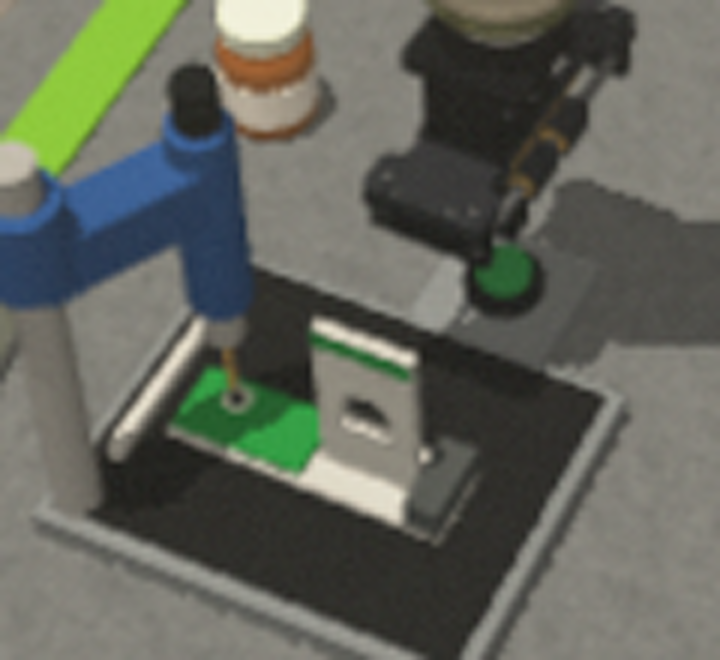

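Fingers are over the button and the green dot is under the bit. Pressing.

```bash
python3 -m inch '[[0,0,0.5,0,0,0],[0,0,0.3,0,0,0],[0,0,0.2,0,0,0],[0,0,0.05,0,0,0],[0,0,0,0,0,0]]'
python3 -m inch '[[0,0,0,0,0,0],[0,0,0,0,0,0],[0,0,-0.5,0,0,0],[0,0,-0.9,0,0,0],[-0.3,0,-0.9,0,0,0]]'
python3 -m inch '[[-0.9,0,-0.9,0,0,0],[-0.8,0,-0.9,0,0,0],[0,0,0,0,0,-0.087],[0,0,0,0,0,-0.087],[0,0,0,0,0,-0.087]]' 0.2
python3 -m inch '[[0,0,0,0,0,-0.087],[0,0,0,0,0,-0.087],[0,0,0,0,0,-0.087],[0,0,0,0,0,-0.087],[0,0,0,0,0,-0.087]]' >/dev/null
python3 -m inch '[[0,0,0,0,0,-0.087],[0,0,0,0,0,-0.087],[0,0,0,0,0,-0.087],[0,0,0,0,0,-0.087],[0,0,0,0,0,-0.087]]' >/dev/null
python3 -m inch '[[0,0,0,0,0,-0.087],[0,0,0,0,0,-0.087],[0,0,0,0,0,-0.087],[0,0,0,0,0,-0.087],[0,0,0,0,0,-0.04]]'
python3 go.py 0.5229 0.2263 0.2 182.62
python3 - <<'E'
from h import *
c=cam("side"); save(c,"s27.png",(220,100,420,300),4)
E
```

```text
time: 42.72
ee_pos: [0.5253, 0.0673, 0.038]
eef_rot: [1.0, 0.001, 0.002, 0.002]
ft_force: [-12.3, -3.1, 27.1]
width: 0.0004
time: 43.35
ee_pos: [0.5128, 0.0675, 0.1292]
eef_rot: [1.0, 0.001, 0.002, 0.001]
ft_force: [-0.6, 0.7, 0.3]
width: 0.0005
time: 43.98
ee_pos: [0.4442, 0.0675, 0.2001]
eef_rot: [0.962, 0.274, 0.002, 0.002]
ft_force: [-0.6, -0.3, 0.1]
width: 0.0428
time: 45.85
ee_pos: [0.4443, 0.0676, 0.1999]
eef_rot: [-0.023, 1.0, -0.001, 0.003]
ft_force: [0.5, -0.4, 0.6]
width: 0.0522
t=45.85 pos [0.4443 0.0676 0.1999] yaw -177.35 tilt 0.32 w 0.0522 F [ 0.5 -0.4  0.6] q [ 0.48 -0.01 -0.72  1.9  -0.01  1.24  1.38]
shift units, tool: [-2.147  3.872  0.   ] rows>= 3.0
turn units, tool: [-0.0011  0.0024  0.0003] rows>= 0.029898553410770405
```

View pics/s27.png

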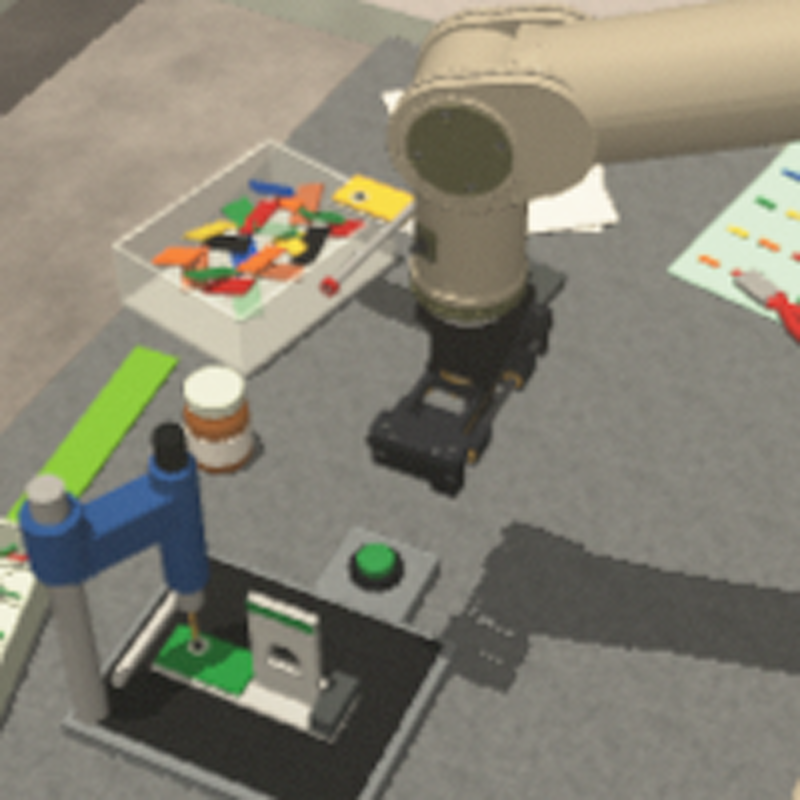

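```bash
python3 -m inch '[[-0.3,0.9,0,0,0.002,0],[-0.6,0.95,0,0,0,0],[-0.6,0.95,0,0,0,0],[-0.6,0.95,0,0,0,0],[0,0.1,0,0,0,0]]'
python3 -m inch '[[0,0,0,0,0,0]]'
python3 go.py 0.5229 0.2263 0.114 182.62
```

```text
time: 46.52
ee_pos: [0.5218, 0.2278, 0.1989]
eef_rot: [-0.022, 1.0, 0.0, -0.0]
ft_force: [-0.0, -0.4, -0.2]
width: 0.0523
time: 46.65
ee_pos: [0.5214, 0.2247, 0.1992]
eef_rot: [-0.021, 1.0, -0.001, -0.0]
ft_force: [-0.4, -1.0, 0.1]
width: 0.0521
t=46.65 pos [0.5214 0.2247 0.1992] yaw -177.63 tilt 0.13 w 0.0521 F [-0.4 -1.   0.1] q [ 0.2   0.33 -0.83  1.61  0.25  1.31  0.94]
shift units, tool: [-0.04   0.043  2.13 ] rows>= 2.0
turn units, tool: [-0.0011 -0.0001 -0.002 ] rows>= 0.02616572155349857
```

```bash
python3 -m inch '[[-0.03,0.03,0.7,0,0,-0.002],[0,0,0.8,0,0,0],[0,0,0.6,0,0,0],[0,0,0,0,0,0]]'
python3 -m inch '[[0,0,0,0,0,0],[0,0,0,0,0,0],[0,0,0,0,0,0],[0,0,0,0,0,0],[0,0,0,0,0,0]]' -1 30
python3 -m inch '[[0,0,0,0,0,0],[0,0,0,0,0,0]]'
python3 go.py 0.5229 0.2263 0.114 182.62
```

```text
time: 47.15
ee_pos: [0.5221, 0.2237, 0.1143]
eef_rot: [-0.022, 1.0, -0.002, -0.001]
ft_force: [-0.6, -0.4, 0.7]
width: 0.052
time: 47.78
ee_pos: [0.523, 0.2258, 0.1154]
eef_rot: [-0.023, 1.0, -0.001, 0.0]
ft_force: [0.5, -0.6, -0.5]
width: 0.0104
time: 48.02
ee_pos: [0.523, 0.2257, 0.1153]
eef_rot: [-0.023, 1.0, -0.001, 0.0]
ft_force: [0.1, -0.9, -0.8]
width: 0.008
t=48.02 pos [0.523  0.2257 0.1153] yaw -177.39 tilt 0.14 w 0.0080 F [ 0.1 -0.9 -0.8] q [ 0.17  0.41 -0.8   1.71  0.32  1.16  0.89]
shift units, tool: [0.001 0.015 0.032] rows>= 1.0
turn units, tool: [-0.0011  0.0002 -0.    ] rows>= 0.012711453800348558
```

```bash
python3 -m inch '[[0,0,-0.12,0,0,0],[0.5,0,0,0,0,0],[0.6,0,0,0,0,0],[0.3,0,-0.3,0,0,0],[0,0,-0.9,0,0,0]]'
python3 -m inch '[[0,-0.5,-0.9,0,0,0.03],[0,-0.95,-0.3,0,0,0.03],[0,-0.95,-0.3,0,0,0],[0,-0.95,-0.2,0,0,0],[0,-0.95,0,0,0,0]]'
python3 -m inch '[[-0.5,-0.6,0,0,0,0],[-0.95,-0.3,0,0,0,0],[-0.95,0,0,0,0,0],[-0.95,0,0,0,0,0],[-0.8,0,0,0,0,0]]'
python3 -m inch '[[0,0,0,0,0,0],[0,0,0,0,0,0]]'
python3 go.py 0.6486 -0.015 0.2413 175.2
```

```text
time: 48.65
ee_pos: [0.4648, 0.2226, 0.1671]
eef_rot: [-0.023, 1.0, -0.002, -0.002]
ft_force: [0.8, 1.0, -3.1]
width: 0.0075
time: 49.28
ee_pos: [0.4579, 0.0508, 0.237]
eef_rot: [0.04, 0.999, -0.001, 0.001]
ft_force: [-0.0, -0.7, -4.8]
width: 0.0079
time: 49.9
ee_pos: [0.6216, 0.0025, 0.236]
eef_rot: [0.04, 0.999, -0.001, -0.0]
ft_force: [-0.4, -0.3, -3.8]
width: 0.0077
time: 50.15
ee_pos: [0.62, 0.0032, 0.2363]
eef_rot: [0.04, 0.999, -0.001, -0.0]
ft_force: [-0.2, 0.3, -3.0]
width: 0.0075
t=50.15 pos [0.62   0.0032 0.2363] yaw 175.45 tilt 0.11 w 0.0075 F [-0.2  0.3 -3. ] q [ 0.43  0.39 -0.67  1.43  0.24  1.41  1.25]
shift units, tool: [-0.748 -0.397 -0.126] rows>= 1.0
turn units, tool: [-0.0009 -0.0003  0.0021] rows>= 0.025946301155452767
```

```bash
python3 -m inch '[[-0.75,-0.4,-0.12,0,0,0.0021],[0,0,0,0,0,0],[0,0,0,0,0,0]]'
python3 go.py 0.6486 -0.015 0.2413 175.2
python3 - <<'E'
from h import *
c=cam("wrist"); save(c,"w28.png"); c=cam("side"); save(c,"s28.png",(250,110,370,200),6.5)
E
```

```text
time: 50.52
ee_pos: [0.6486, -0.0151, 0.2417]
eef_rot: [0.042, 0.999, -0.001, 0.0]
ft_force: [0.4, 0.6, -3.6]
width: 0.008
t=50.52 pos [ 0.6486 -0.0151  0.2417] yaw 175.20 tilt 0.12 w 0.0080 F [ 0.4  0.6 -3.6] q [ 0.42  0.45 -0.65  1.34  0.27  1.44  1.26]
shift units, tool: [-0.     0.003  0.009] rows>= 1.0
turn units, tool: [-0.001   0.0002 -0.    ] rows>= 0.01085554335330772
```

View pics/w28.png

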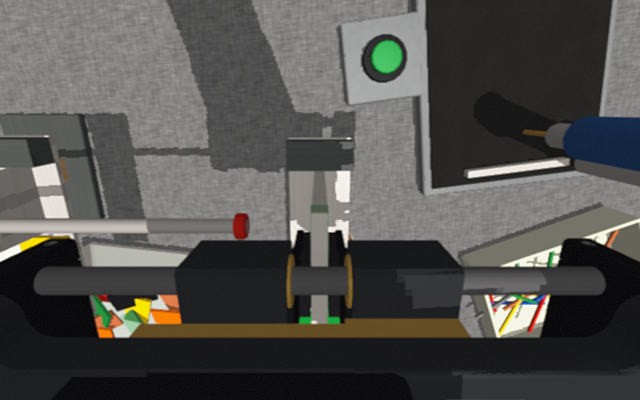

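View pics/s28.png

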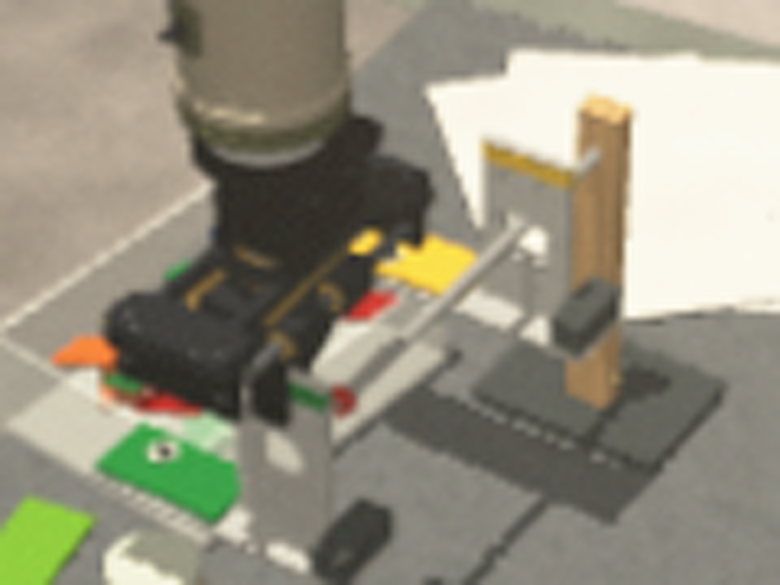

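```bash
python3 -m inch '[[0,-0.3,0,0,0,0],[0,-0.4,0,0,0,0],[0,-0.3,0,0,0,0],[0,-0.4,0,0,0,0],[0,-0.4,0,0,0,0]]'
python3 -m inch '[[0,0,0,0,0,0]]'
python3 go.py 0.6486 -0.015 0.2413 175.2
python3 - <<'E'
from h import *
c=cam("side"); save(c,"s29.png",(270,140,350,200),9); 
c=cam("wrist"); save(c,"w29.png",(160,100,400,340),3)
E
```

```text
time: 51.25
ee_pos: [0.6431, -0.0887, 0.2417]
eef_rot: [0.042, 0.999, -0.001, 0.0]
ft_force: [0.2, -0.5, -3.9]
width: 0.0078
time: 51.38
ee_pos: [0.6431, -0.0898, 0.2415]
eef_rot: [0.044, 0.999, -0.002, 0.0]
ft_force: [0.3, -0.3, -4.9]
width: 0.0079
t=51.38 pos [ 0.6431 -0.0898  0.2415] yaw 174.99 tilt 0.18 w 0.0079 F [ 0.3 -0.3 -4.9] q [ 0.51  0.45 -0.63  1.34  0.26  1.44  1.38]
shift units, tool: [ 0.026  1.875 -0.   ] rows>= 2.0
turn units, tool: [-0.0014  0.0003 -0.0017] rows>= 0.025461216690191725
```

View pics/s29.png

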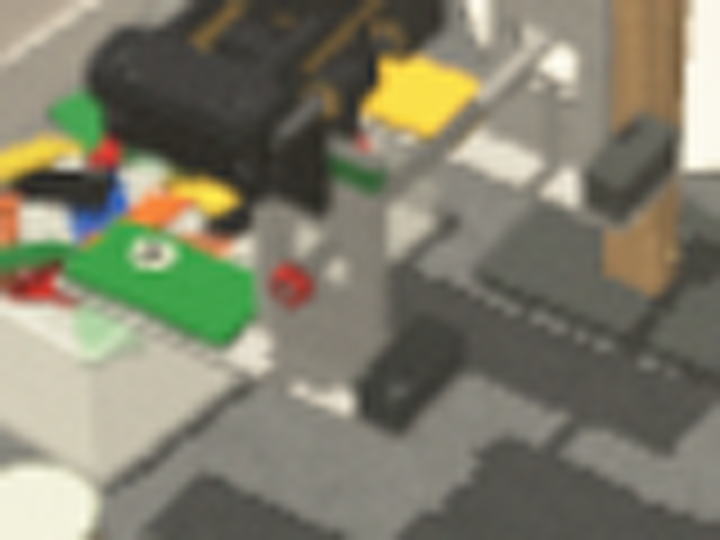

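View pics/w29.png

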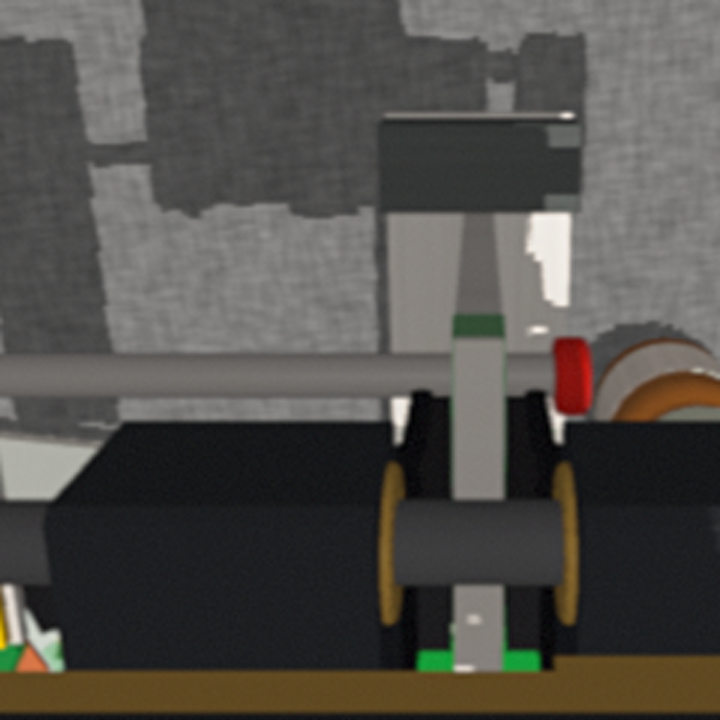

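```bash
python3 -m inch '[[0.02,-0.5,0,0,0,-0.001],[0,-0.6,0,0,0,0],[0,-0.5,0,0,0,0],[0,0,0,0,0,0]]'
python3 go.py 0.6365 -0.155 0.2303 175.2
python3 -m inch '[[0,0,0.12,0,0,0],[0,0,0.1,0,0,0],[0,0,0.03,0,0,0],[0,0,0,0,0,0]]'
python3 -m inch '[[0,0,0.03,0,0,0],[0,0,0,0,0,0]]'
```

```text
time: 51.98
ee_pos: [0.6368, -0.1538, 0.2416]
eef_rot: [0.043, 0.999, -0.002, 0.0]
ft_force: [0.6, -0.6, -4.7]
width: 0.0078
t=51.98 pos [ 0.6368 -0.1538  0.2416] yaw 175.10 tilt 0.18 w 0.0078 F [ 0.6 -0.6 -4.7] q [ 0.59  0.46 -0.61  1.32  0.26  1.44  1.49]
shift units, tool: [ 0.005 -0.028  0.282] rows>= 1.0
turn units, tool: [-0.0015  0.0002 -0.0009] rows>= 0.019306507456027727
time: 52.48
ee_pos: [0.6372, -0.1507, 0.2317]
eef_rot: [0.041, 0.999, -0.001, 0.0]
ft_force: [0.9, -0.4, -3.5]
width: 0.0077
time: 52.72
ee_pos: [0.6371, -0.1511, 0.2306]
eef_rot: [0.041, 0.999, -0.001, 0.0]
ft_force: [0.0, -0.7, -4.0]
width: 0.0081
```

```bash
python3 -m inch '[[0,0,0.04,0,0,0],[0,0,0,0,0,0]]'
python3 -m inch '[[0,0,0.02,0,0,0],[0,0,0,0,0,0]]'
```

```text
time: 52.98
ee_pos: [0.6373, -0.1511, 0.2301]
eef_rot: [0.041, 0.999, -0.001, 0.001]
ft_force: [-2.8, -0.2, 4.4]
width: 0.008
time: 53.22
ee_pos: [0.6374, -0.1511, 0.23]
eef_rot: [0.041, 0.999, -0.001, 0.001]
ft_force: [-4.6, 0.3, 9.5]
width: 0.0076
```

Resting on the rod. Ease off, release and rise.

```bash
python3 -m inch '[[0,0,-0.04,0,0,0],[0,0,0,0,0,0],[0,0,0,0,0,0],[0,0,0,0,0,0]]' -0.1
python3 -m inch '[[0,0,-0.3,0,0,0],[0,0,-0.6,0,0,0],[0,0,-0.9,0,0,0],[0,0,-0.7,0,0,0],[0.9,0,0,0,0,0]]'
python3 -m inch '[[0.9,0,0,0,0,0],[0.9,0,0,0,0,0],[0.9,0,0,0,0,0],[0,0,0,0,0,0],[0,0,0,0,0,0]]'
python3 - <<'E'
from h import *
c=cam("side"); save(c,"s30.png",(200,90,420,270),3.6); c=cam("top"); save(c,"t30.png"); c=cam("wrist"); save(c,"w30.png")
print(read_state()["time"])
E
```

```text
time: 53.72
ee_pos: [0.6371, -0.1511, 0.2296]
eef_rot: [0.041, 0.999, -0.001, 0.0]
ft_force: [-0.4, 0.5, 0.5]
width: 0.0368
time: 54.35
ee_pos: [0.6028, -0.1473, 0.3323]
eef_rot: [0.041, 0.999, -0.001, 0.002]
ft_force: [-0.0, 0.2, 0.5]
width: 0.0391
time: 54.98
ee_pos: [0.4941, -0.1391, 0.3305]
eef_rot: [0.041, 0.999, -0.001, 0.001]
ft_force: [0.8, 0.0, -0.9]
width: 0.0393
55.125
```

View pics/s30.png

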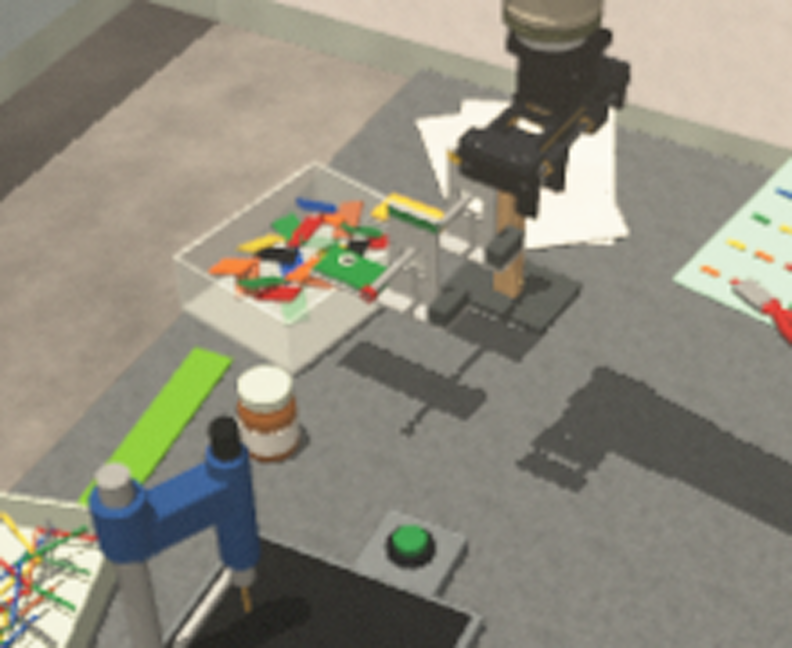

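View pics/t30.png

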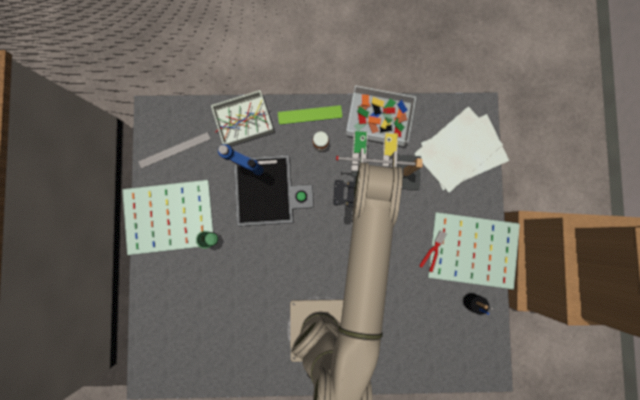

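View pics/w30.png

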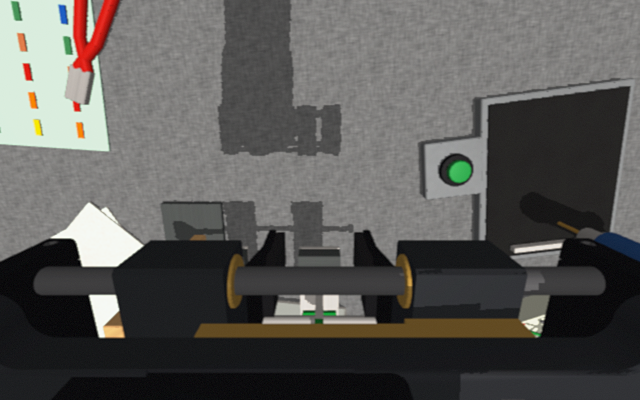

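```bash
python3 -m inch '[[0.9,0.9,-0.3,0,0,0],[0.6,0.9,-0.3,0,0,0],[0,0.9,0,0,0,0],[0,0.9,0,0,0,0],[0,0.9,0,0,0,0]]'
python3 -m inch '[[0,0,0,0,0,0],[0,0,0,0,0,0],[0,0,0,0,0,0],[0,0,0,0,0,0],[0,0,0,0,0,0]]'
python3 - <<'E'
from h import *
np.set_printoptions(precision=4,suppress=True)
c=cam("side"); save(c,"s31.png",(290,110,370,190),9); a=c["img"].astype(int)
c2=cam("side"); print("diff rack roi",np.abs(c2["img"].astype(int)-a)[110:200,290:370].max())
c=cam("top"); save(c,"t31.png",(320,110,440,210),6)
E
```

```text
time: 55.75
ee_pos: [0.4489, 0.0468, 0.3534]
eef_rot: [0.041, 0.999, -0.001, 0.0]
ft_force: [0.3, -0.3, 0.3]
width: 0.039
time: 56.38
ee_pos: [0.4486, 0.045, 0.3532]
eef_rot: [0.041, 0.999, -0.001, 0.0]
ft_force: [0.1, 1.0, 0.0]
width: 0.039
diff rack roi 33
```

View pics/s31.png

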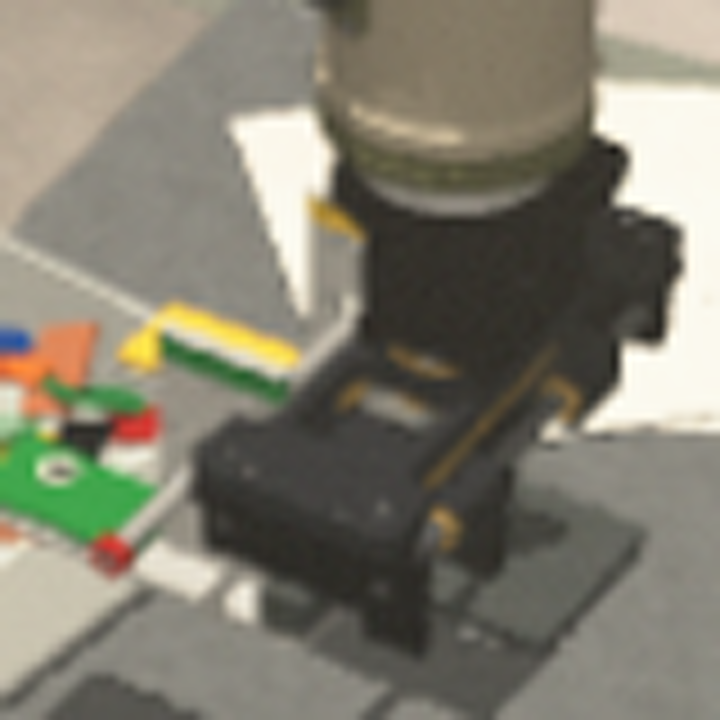

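View pics/t31.png

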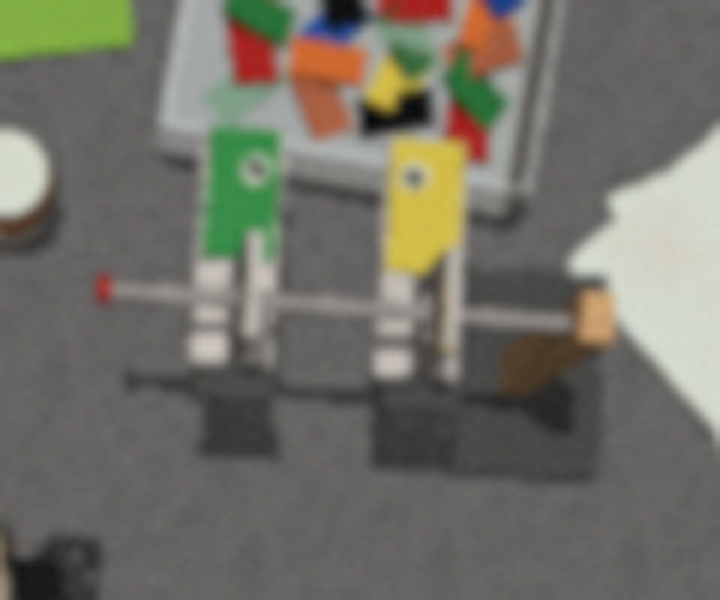

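```bash
python3 - <<'E'
from h import *
a=cam("top"); import pickle; np.save("ta.npy",a["img"])
E
python3 -m inch '[[0,0,0,0,0,0],[0,0,0,0,0,0],[0,0,0,0,0,0],[0,0,0,0,0,0],[0,0,0,0,0,0]]'
python3 - <<'E'
from h import *
c=cam("top"); a=np.load("ta.npy").astype(int); d=np.abs(c["img"].astype(int)-a)[125:185,330:430]; print(d.max(),d.mean())
z=[px(c,320+x/6,110+y/6) for x,y in((255,300),(450,310),(240,180),(425,205))]; print(np.round(z,3))
E
```

```text
time: 57.2
ee_pos: [0.4486, 0.0454, 0.3533]
eef_rot: [0.041, 0.999, -0.001, 0.0]
ft_force: [0.2, 0.0, 0.7]
width: 0.0389
8 1.0315
[[ 0.627 -0.156  0.261]
 [ 0.62  -0.266  0.264]
 [ 0.72  -0.161  0.154]
 [ 0.704 -0.275  0.151]]
```

Both carriers are at rest: images 0.6 s apart differ only by noise. The fin tops are at about 0.26 m and the glass at about 0.15 m, as expected for level hanging. Handing in.

```bash
python3 -c "
from bench import close_job
print(close_job())"
```

```text
the job is handed in; nothing more can be done
None
```

I drilled the yellow and then the green carrier, hung both on the rack's rod and handed the job in at about 57 s of the 210 s. No blue carrier showed in any camera view of the bench.

- **Drilling:** With each carrier released on the bed, the close wrist view put its dot within about 1 to 1.5 mm of the bit's tip; the limit is 5 mm. The button was held down about 6 mm each time, with 20 N on the tool for yellow and 27 N for green. The carriers were clear of the bit by image and I did not see it touched, but nothing measures its contact force directly.
- **Hanging:** Both eyes are threaded on the rod, about 80 mm (yellow) and 190 mm (green) from its root. The eye centres sit about 10 mm below the rod's axis. Two overhead images 0.6 s apart show nothing moving there beyond noise, and the gripper is well clear.
- **Bystanders:** The jar, tumbler and pliers look unmoved in the final overhead image.
- **Disagreement:** The overhead camera read sideways positions about 3 to 5 mm off the wrist camera. I used mainly the wrist views, with the side camera as a cross-check. No check failed.

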